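Load feed blocks into a spring-lidded tub

ROBOT

A 6-joint arm with a two-finger parallel gripper is mounted at the origin on the work surface. World frame = base frame: x ahead of the robot, y to its left, z up, the work surface at z = 0. Lengths are in m, angles in rad, forces in N, time in s.
With the tool pointing down it reaches from about 0.35 to 0.875 m from the base axis. Payload 4.2 kg.
Tool frame: the origin (TCP) lies on the centre line of the jaws, within the pads' length; the fingertips stand 17 mm ahead of it and the grasp point (between the pads) lies 2 mm behind it (ctrl.nose_length is the distance from the TCP to the fingertips, in m); z points along the fingers, y is the direction in which the jaws open and shut (so a half turn about z gives the same grasp; the last joint's range is limited). The gripper opens to 87 mm and grips with 3 to 60 N. Pads are 19 mm wide; open, the fingers measure 117 mm over their backs; the gripper's body (75 mm by 190 mm) begins 51 mm behind the grasp point.
Start: joints at [1.485, 0.385, 0.008, 0, -1.194, -0.259], TCP at [0.211, 0.588, 0.24] pointing down, gripper open.
Joint ranges: [-3.14, 3.14], [-1.21, 2.06], [-1.07, 1.41], [-3.16, 2.05], [-2.99, -0.16], [-3.1, 3.1]. Speed limits (rad/s): [2.79, 2.79, 3.14, 3.14, 3.14, 3.14].

INTERFACE

Orientations are given as a unit quaternion [x, y, z, w].
In Python, from bench import ctrl gives the robot as it stands. Calls block until the motion is done:
- ctrl.move_to(position, orientation): joint-space move of the TCP to a pose.
- ctrl.line_to(position, rotation=None, v=0.15): straight line of the TCP; rotation=None keeps the orientation; v is the mean speed in m/s.
- ctrl.set_joints(angles): joint-space move.
- ctrl.set_gripper(opening, force=None): opening from 0.0 (shut) to 1.0 (fully open); force is the grip in N (None keeps the last); returns when the fingers have stopped.
- ctrl.hold(seconds).
- ctrl.solve_ik(position, orientation): joint angles nearest the present ones, or None.
- ctrl.observe(): the state.
- ctrl.camera(name): name is "scene" or "top" or "wrist"; returns the picture (420x560x3 uint8, blue, green, red); there is no depth.
- ctrl.camera_info(name): a dict with "fx", "fy", "cx", "cy" (pixels), "position" and "rotation" of the camera in the world. Camera axes: x right, y up, looking along -z (the intrinsics and any distortion apply to the point x, -y, -z); pixel columns grow to the right and rows downward; lengths in m; the calibration is good to about 2 mm. A picture is of the moment at which its call begins: read the wrist's pose just before it. camera_info takes no time and is no camera call; for the wrist camera it gives the pose at the moment of the call.
A pose or a line that the arm cannot do raises ctrl.MotionError and nothing moves.
- ctrl.sign_off(): hands the job in, once; it reports no verdict.
The state is a dict: "clock": time; "qpos": joint angles; "qd": joint speeds; "effort": joint torques, N m; "position": TCP position; "eef_rot": TCP orientation; "ft_force": force on the tool from outside, world axes, zero at the start; "wrist_torque": the same for the moment, N m; "width": opening from 0.0 (shut) to 1.0 (fully open).
Only numpy, scipy, OpenCV 4.12 (cv2) and the standard library are available. Lean on these libraries where they do the work, as an engineer would, in place of code of your own. Each camera call takes 0.05 s, during which the arm holds its last target.

TASK

Lift the tub's sprung lid and lay it right back so that it stays open by itself, then load the tub: every feed block lying loose on the counter, plus two blocks drawn one after the other from the bottom of the leaning chute, all lying flat on the tub's floor, while the three blocks above stay in the chute and only slide down it. Then bring the lid back down slowly until it is fully shut - never let it snap - and leave the bowl, the spray bottle and the brush where they are.

Things in the scene. Friction and masses are not known exactly. Their poses are not given: they have to be found in the camera images.
- chute: fixed aluminium stack chute, five blocks in it at the start. Its x runs from its open front to its back (up to 0.12 rad from the world's x), z up; origin on the counter. Its column leans back 15 degrees (top towards +x) and is 195 mm long, 114 x 45 mm inside. Blocks lie in it with the long side along the chute's x, pitched 15 degrees, front end high, one every 34 mm
- crest (a point): front edge of the column's 30 mm wide floor, 45 mm above the counter, (-57, 0, 45) mm in the chute's frame. From here the floor slopes down to the back at 15 degrees. A block is drawn forward (chute -x) up this slope, over the crest; at first it takes about 5 to 12 N
- stop (a point): middle of the lower edge of the stop plate (30 mm wide, 4 mm thick), 2 mm before the column and 45 mm above the crest up the column. It holds back all blocks but the lowest, which passes under it. Side plates cover only the rear 60 mm, so the lowest block's front 50 mm can be pinched by its 40 mm wide sides, gripper tilted about 45 degrees, coming from the front and above
- apron (a point): point on top of the level apron, 65 mm before the crest. The apron runs 135 mm forward from the crest at z = 45 mm, 30 mm wide (narrower than a block, so fingers pass beside it); a drawn block can be put down on it and gripped again from above
- seat0 (a point): place of the lowest block in the chute: centre of its underside (chute frame about (-1, 0, 30) mm)
- seat1 (a point): the same for the second block from the bottom, 34 mm further up the column
- seat2 (a point): the same for the third block from the bottom
- c1: pressed-feed block, brown, 110 x 40 x 34 mm (its own x, y, z), 0.14 kg; origin at the centre of its underside. Lowest in the chute at the start: the first to draw.
- c2: pressed-feed block, brown, 110 x 40 x 34 mm (its own x, y, z), 0.14 kg; origin at the centre of its underside. Second from the bottom: the second to draw, once it has slid down.
- c3: pressed-feed block, brown, 110 x 40 x 34 mm (its own x, y, z), 0.14 kg; origin at the centre of its underside. Third from the bottom: must stay in the chute, and ends up lowest (at seat0).
- c4: pressed-feed block, brown, 110 x 40 x 34 mm (its own x, y, z), 0.14 kg; origin at the centre of its underside. Fourth from the bottom: stays in the chute (ends at seat1).
- c5: pressed-feed block, brown, 110 x 40 x 34 mm (its own x, y, z), 0.14 kg; origin at the centre of its underside. Top of the stack: stays in the chute (ends at seat2).
- s1: pressed-feed block, brown, 110 x 40 x 34 mm (its own x, y, z), 0.14 kg; origin at the centre of its underside. A stray, lying flat somewhere on the counter; some strays are absent.
- s2: pressed-feed block, brown, 110 x 40 x 34 mm (its own x, y, z), 0.14 kg; origin at the centre of its underside. A stray, lying flat somewhere on the counter; some strays are absent.
- s3: pressed-feed block, brown, 110 x 40 x 34 mm (its own x, y, z), 0.14 kg; origin at the centre of its underside. A stray, lying flat somewhere on the counter; some strays are absent.
- tub: fixed grey open tub, 170 x 324 x 60 mm outside (its x, y, z), walls and floor 6 mm; origin at the centre of its underside, x away from the robot (turned up to 0.1 rad), z up. Inside 158 x 312 mm: room for four blocks side by side along y, long side along x, at a pitch of 72 mm.
- tub_floor (a point): centre of the tub's inner floor
- lid (a joint): hinge of the tub's lid, rad: 0 shut (as at the start), grows as it opens, stop at 1.95 (leaning back past upright). Hinged on the tub's far (+x) rim. An over-centre spring and the lid's weight pull it shut below about 1.55 rad (up to about 4 N at the bar, strongest when nearly shut) and hold it open beyond that. It slams if let go (over 4 rad/s). 6 mm plate, 0.3 kg.
- lid_hinge (a point): point on the lid's hinge axis (along the tub's y), mid-length, at the tub's far rim, 61 mm above the counter
- lid_bar (a point): centre of the lid's grip bar: a round steel bar, 14 mm diameter, 150 mm long, parallel to the hinge, carried by two arms 140 mm apart, 42 mm beyond the lid's free edge in the lid's plane. 212 mm from the hinge axis. Can be pinched from above with the lid shut or laid back; it turns in the fingers as the lid swings.
- bowl: bystander: blue bowl, 130 mm across, 60 mm high; origin under its centre
- spray: bystander: white bottle, 70 mm across, 160 mm high; origin under its centre
- brush: bystander: brush lying on the counter; origin under its middle
Not all that is in view belongs to the job. What is shaped like the s3 but purple is not meant.

How it is judged:
By the outcome, as a careful person would: the job done as asked, in the order asked, and still so for the second after the job is handed in, with the robot touching nothing.
Of s1, s2, s3 only 1 to 2 are there at a start; the rules pass over those that are not, and their reading is None.
At some moment in a run one of s1, s2, s3 may be knocked a few centimetres aside while the robot is not near it.
It also fails if it takes over 210 s, if anything falls off the work surface, if the arm or the gripper's body presses on something with over 40 N, if the wrist force passes 120 N, or if a joint passes its speed limit or range.

## Working session

There is one attempt and no reset: what is moved stays moved. The work goes in short steps, each a Python script; the robot and the scene stay as the last script left them, time stands still between calls to the robot, and variables do not carry over. Pictures are saved under pics/ and viewed, and the job is handed in when it is done.

```bash
ls; mkdir -p pics
python3 - <<'E'
from bench import ctrl
import cv2
o=ctrl.observe(); print(o)
for n in ("scene","top","wrist"):
    print(n,ctrl.camera_info(n)); cv2.imwrite(f"pics/{n}0.png",ctrl.camera(n))
E
```

```text
pics
{'clock': 0.0, 'qpos': array([ 1.48458545e+00,  3.85552456e-01,  6.61865321e-03, -5.38646144e-04,
       -1.19400407e+00, -2.58603168e-01]), 'qd': array([-1.46436455e-03, -5.83245193e-05, -3.91767064e-04, -3.35567757e-04,
        4.45889851e-04,  4.84597089e-04]), 'effort': array([ 2.63851944e-04, -3.90663099e+01,  1.87394768e+01,  4.21958864e+00,
        1.08841815e-02, -1.86766033e-04]), 'position': array([0.21104038, 0.58767928, 0.23845336]), 'eef_rot': array([ 9.85157040e-01, -1.71651966e-01, -1.57212322e-04,  1.08834543e-03]), 'ft_force': array([-0.10665393,  1.1449512 ,  0.12153278]), 'wrist_torque': array([ 0.00356495, -0.04979888, -0.02335045]), 'width': 0.9998442557954352}
scene {'fx': 480.8049591545868, 'fy': 480.8049591545868, 'cx': 280.00377049168935, 'cy': 206.78987563524697, 'position': array([ 1.32653224, -0.77813905,  0.93746318]), 'rotation': array([0.42276372, 0.15878956, 0.33220782, 0.82806683])}
top {'fx': 466.47081805720967, 'fy': 466.47081805720967, 'cx': 278.4120919976104, 'cy': 210.55628442494987, 'position': array([0.31322583, 0.03499142, 1.80452526]), 'rotation': array([-0.05755925,  0.04967917,  0.71445704, -0.6955358 ])}
wrist {'fx': 376.7740793070127, 'fy': 376.7740793070127, 'cx': 279.38075655620173, 'cy': 215.93182162755565, 'position': array([0.27415691, 0.5672193 , 0.38314454]), 'rotation': array([ 0.07183747, -0.10059555,  0.81220897, -0.57011972])}
```

View pics/scene0.png

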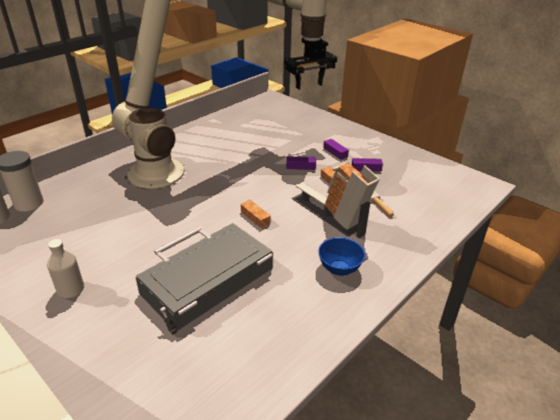

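View pics/top0.png

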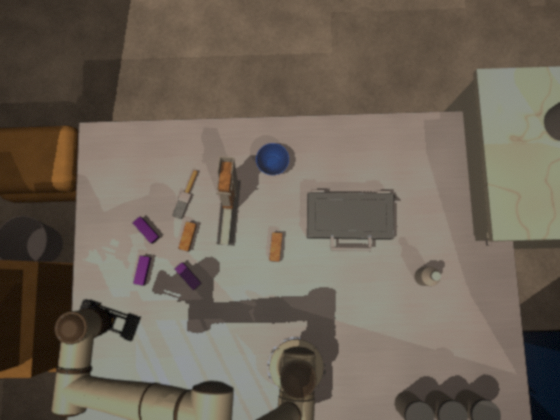

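View pics/wrist0.png

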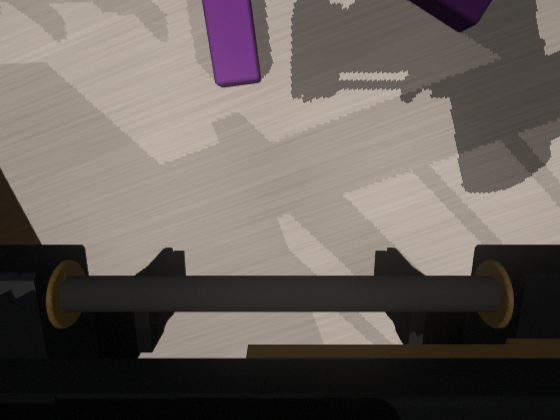

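The top view shows five loose blocks. The brown ones at (187,236) and (275,246) fit s1..s3. The purple ones at (146,230), (143,270) and (188,275) are decoys. The tub is at (350,215) with its bar at (351,245), and the chute is at (227,190). I'll confirm these in enlarged crops.

```bash
cat > h.py <<'E'
import numpy as np, cv2
from scipy.spatial.transform import Rotation as R
from scipy.optimize import least_squares
def ray(ci,px):
    d=np.array([(px[0]-ci['cx'])/ci['fx'],-(px[1]-ci['cy'])/ci['fy'],-1.])
    return np.array(ci['position']),R.from_quat(ci['rotation']).apply(d)
def atz(ci,px,z):
    p,d=ray(ci,px); return p+d*(z-p[2])/d[2]
def proj(ci,P):
    q=R.from_quat(ci['rotation']).inv().apply(np.atleast_2d(P)-ci['position'])
    return np.c_[ci['cx']+ci['fx']*q[:,0]/-q[:,2], ci['cy']+ci['fy']*q[:,1]/q[:,2]]
def tri(obs):
    A=np.zeros((3,3));b=np.zeros(3)
    for ci,px in obs:
        p,d=ray(ci,px);d/=np.linalg.norm(d);M=np.eye(3)-np.outer(d,d);A+=M;b+=M@p
    x=np.linalg.solve(A,b)
    return x,[np.linalg.norm(proj(ci,x)[0]-px) for ci,px in obs]
def crop(img,x0,y0,x1,y1,k,name):
    c=cv2.resize(img[y0:y1,x0:x1],None,fx=k,fy=k,interpolation=cv2.INTER_CUBIC)
    st=10 if k>=4 else 20
    for x in range((x0+st-1)//st*st,x1,st):
        cv2.line(c,((x-x0)*k,0),((x-x0)*k,6),(0,255,0),1); cv2.putText(c,str(x),((x-x0)*k,16),0,.35,(0,255,0),1)
    for y in range((y0+st-1)//st*st,y1,st):
        cv2.line(c,(0,(y-y0)*k),(6,(y-y0)*k),(0,255,0),1); cv2.putText(c,str(y),(8,(y-y0)*k+4),0,.35,(0,255,0),1)
    cv2.imwrite('pics/'+name,c)
E
python3 - <<'E'
import cv2
from h import *
t=cv2.imread('pics/top0.png'); s=cv2.imread('pics/scene0.png')
crop(t,130,140,290,290,5,'t0a.png'); crop(t,295,175,445,295,5,'t0b.png')
crop(s,230,130,400,250,4,'s0a.png'); crop(s,125,210,285,330,5,'s0b.png')
E
```

```text
(no output)
```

View pics/t0a.png

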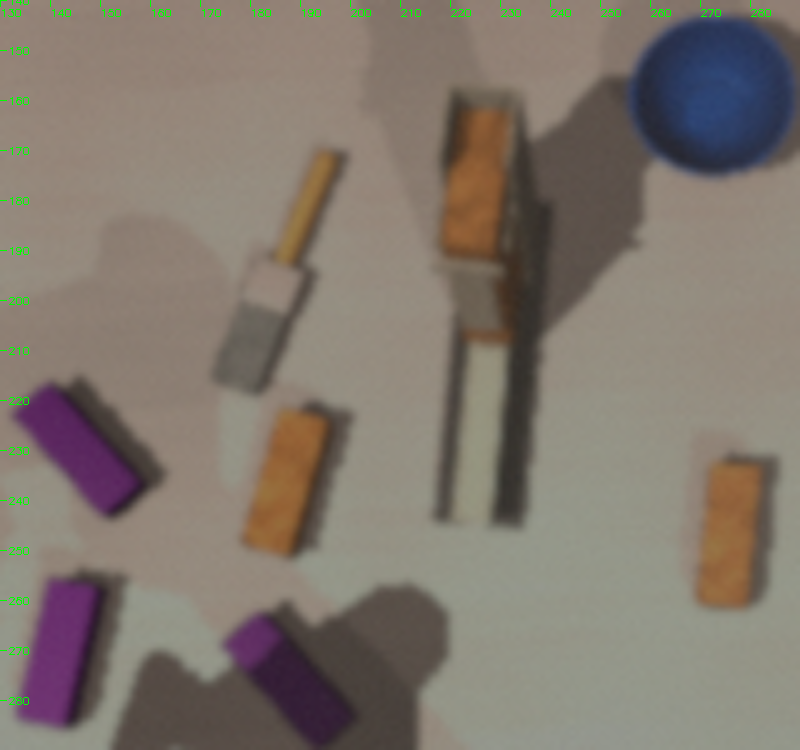

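View pics/t0b.png

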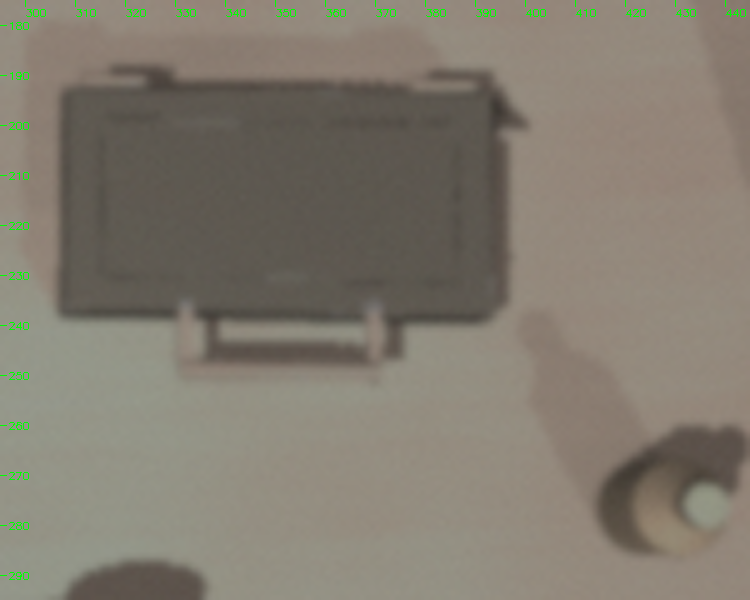

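View pics/s0a.png

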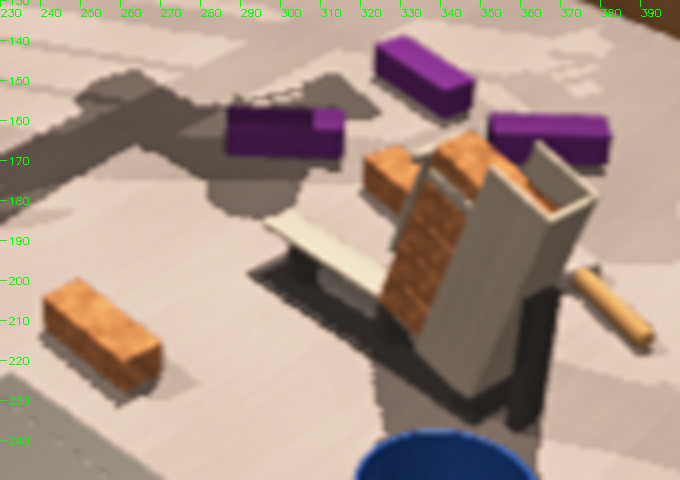

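View pics/s0b.png

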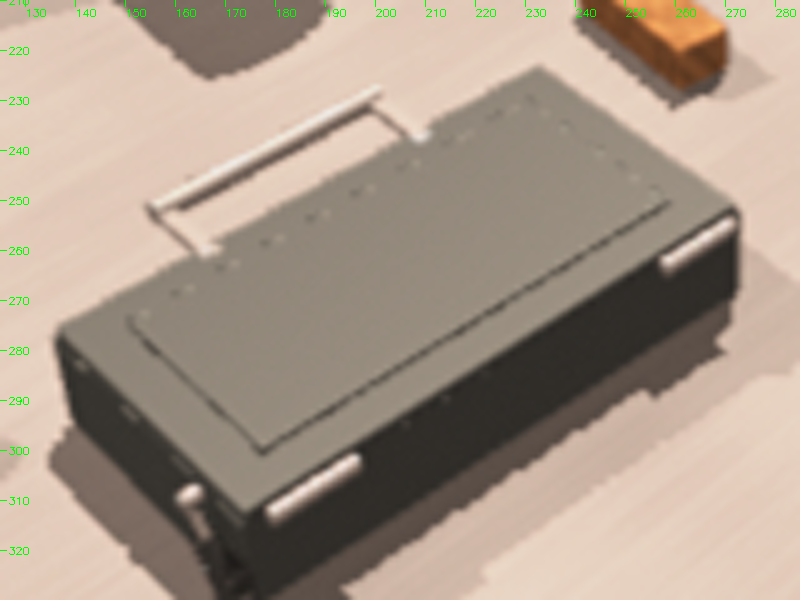

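```bash
cat > m.py <<'E'
from bench import ctrl
from h import *
T=ctrl.camera_info('top');S=ctrl.camera_info('scene')
def show(n,t,s):
    x,e=tri([(T,t),(S,s)]);print(n,x.round(4),np.round(e,2));return x
a=show('bar-y',(371,249.3),(155,251.5)); b=show('bar+y',(331,249.7),(199,228.5))
print('barlen',np.linalg.norm(a-b),'mid',(a+b)/2,'yaw',np.arctan2(*(-(b-a)[:2]*[1,-1])))
nl=show('lid near+y',(307,237.5),(232,223.5));fl=show('lid far+y',(308,193),(272.5,251.5))
fr=show('lid far-y',(392.5,192),(175,313));nr=show('lid near-y',(391.5,239),(137,276))
print(np.linalg.norm(nl-nr),np.linalg.norm(nl-fl))
# strays: top face corners
A=show('s275 near-R',(280,261),(240.5+0,203.5)) if 0 else None
for n,c in (('A275',[(272,232.3),(282,232.3),(279.3,261),(269.3,260.5)]),('B187',[(185.8,221.7),(195.5,223),(188.6,251),(179,248.5)])):
    P=np.array([atz(T,p,.034) for p in c]);print(n,P.round(4)[:,:2].tolist(),P.mean(0).round(4));v=P[0]+P[1]-P[2]-P[3];print('yaw',np.arctan2(v[1],v[0]),'len',np.linalg.norm(v)/2,np.linalg.norm(P[0]-P[1]))
show('A far-right top',(282,232.3),(260.5,221)); show('A near right',(279.3,261),(240.8,207)) 
# chute
show('apron tip +y',(221,244.5),(294.5,182.5)); show('apron tip -y',(228,244.5),(302,0))if 0 else None
P=[atz(T,p,.045) for p in ((220.5,244.5),(228.3,244.5),(224.8,209),(230.8,209))];print('apron',np.round(P,4))
E
python3 m.py
```

```text
bar-y [ 0.4247 -0.2886  0.0658] [0.14 0.19]
bar+y [ 0.4276 -0.1405  0.0617] [0.22 0.28]
barlen 0.14826143525778163 mid [ 0.42612553 -0.21454438  0.06375383] yaw -0.019893200480957923
lid near+y [ 0.4751 -0.054   0.0578] [0.15 0.19]
lid far+y [ 0.6458 -0.0622  0.0592] [0.36 0.49]
lid far-y [ 0.6384 -0.382   0.0661] [0.04 0.06]
lid near-y [ 0.4612 -0.3698  0.0563] [0.1  0.15]
0.31614910079042496 0.17090903668352417
A275 [[0.5012, 0.0779], [0.5001, 0.0398], [0.3915, 0.0529], [0.3944, 0.0906]] [0.4468 0.0653 0.034 ]
yaw -0.11962600409122018 len 0.10843334599792552 0.038134508220873324
B187 [[0.551, 0.4075], [0.5449, 0.3702], [0.4384, 0.3964], [0.4489, 0.433]] [0.4958 0.4018 0.034 ]
yaw -0.24272115658543325 len 0.10743911140432517 0.03778026504764825
A far-right top [0.5002 0.0393 0.0289] [0.18 0.22]
A near right [0.393  0.054  0.0189] [0.32 0.38]
apron tip +y [0.4516 0.2638 0.044 ] [2.81 3.14]
apron [[0.459  0.2734 0.045 ]
 [0.4582 0.2439 0.045 ]
 [0.5944 0.2559 0.045 ]
 [0.5937 0.233  0.045 ]]
```

```bash
cat >> h.py <<'E'
def down(a): return (R.from_euler('z',a)*R.from_euler('x',np.pi)).as_quat()
E
python3 - <<'E'
from bench import ctrl
from h import *
o=ctrl.observe();w=ctrl.camera_info('wrist')
Rt=R.from_quat(o['eef_rot']).inv()
print('cam in tool',Rt.apply(w['position']-o['position']).round(4),'look',Rt.apply(R.from_quat(w['rotation']).apply([0,0,-1])).round(3),'up',Rt.apply(R.from_quat(w['rotation']).apply([0,1,0])).round(3))
def t(p,a):
    q=ctrl.solve_ik(p,down(a)); print(p,round(a,2),None if q is None else np.round(q,2))
for a in (-1.6,1.55): 
  t([.426,-.2145,.2],a);t([.426,-.2145,.06],a);t([.72,-.21,.26],a)
for a in (0,3.14,-.12): t([.4468,.065,.02],a);t([.35,-.21,.35],a);t([.4,.25,.35],a);t([.56,-.3,.02],a);t([.56,-.1,.02],a)
E
```

```text
cam in tool [ 0.0663 -0.0017 -0.1446] look [-0.245 -0.     0.969] up [0.969 0.002 0.245]
[0.426, -0.2145, 0.2] -1.6 [-0.12  0.17 -0.4   0.   -1.    0.1 ]
[0.426, -0.2145, 0.06] -1.6 [-0.12  0.36 -0.58  0.   -0.63  0.1 ]
[0.72, -0.21, 0.26] -1.6 [-0.07  0.6   0.41  0.   -1.39  0.04]
[0.426, -0.2145, 0.2] 1.55 [-0.12  0.17 -0.4   0.   -1.   -3.04]
[0.426, -0.2145, 0.06] 1.55 [-0.12  0.36 -0.58 -0.   -0.63 -3.04]
[0.72, -0.21, 0.26] 1.55 [-0.07  0.6   0.41  0.   -1.39 -3.09]
[0.4468, 0.065, 0.02] 0 [ 0.51  0.4  -0.67  0.   -0.5   1.06]
[0.35, -0.21, 0.35] 0 [-0.14 -0.07 -0.27  0.   -1.37  1.71]
[0.4, 0.25, 0.35] 0 [ 0.9   0.05 -0.15  0.   -1.37  0.67]
[0.56, -0.3, 0.02] 0 [-0.24  0.62 -0.2   0.   -0.74  1.81]
[0.56, -0.1, 0.02] 0 [ 0.11  0.54 -0.38  0.   -0.65  1.46]
[0.4468, 0.065, 0.02] 3.14 [ 0.51  0.4  -0.67 -0.   -0.5  -2.08]
[0.35, -0.21, 0.35] 3.14 [-0.14 -0.07 -0.27  0.   -1.37 -1.43]
[0.4, 0.25, 0.35] 3.14 [ 0.9   0.05 -0.15 -0.   -1.37 -2.48]
[0.56, -0.3, 0.02] 3.14 [-0.24  0.62 -0.2  -0.   -0.74 -1.33]
[0.56, -0.1, 0.02] 3.14 [ 0.11  0.54 -0.38 -0.   -0.65 -1.68]
[0.4468, 0.065, 0.02] -0.12 [ 0.51  0.4  -0.67  0.   -0.5   0.94]
[0.35, -0.21, 0.35] -0.12 [-0.14 -0.07 -0.27  0.   -1.37  1.59]
[0.4, 0.25, 0.35] -0.12 [ 0.9   0.05 -0.15  0.   -1.37  0.55]
[0.56, -0.3, 0.02] -0.12 [-0.24  0.62 -0.2   0.   -0.74  1.69]
[0.56, -0.1, 0.02] -0.12 [ 0.11  0.54 -0.38  0.   -0.65  1.34]
```

```bash
cat >> h.py <<'E'
def wpic(ctrl,name):
    ci=ctrl.camera_info('wrist'); im=ctrl.camera('wrist'); cv2.imwrite(f'pics/{name}.png',im)
    np.save(f'pics/{name}.npy',ci,allow_pickle=True); return ci,im
def ld(name): return np.load(f'pics/{name}.npy',allow_pickle=True).item()
E
python3 - <<'E'
from bench import ctrl
from h import *
ctrl.move_to([.48,.27,.40],down(0)); wpic(ctrl,'w1')
ctrl.move_to([.46,-.13,.36],down(0)); wpic(ctrl,'w2')
ctrl.move_to([.38,-.26,.32],down(0)); wpic(ctrl,'w3')
print(ctrl.observe()['clock'])
import cv2
cv2.imwrite('pics/w.png',np.vstack([cv2.imread(f'pics/w{i}.png')[:245] for i in (1,2)]))
E
```

```text
4.1083
```

View pics/w.png

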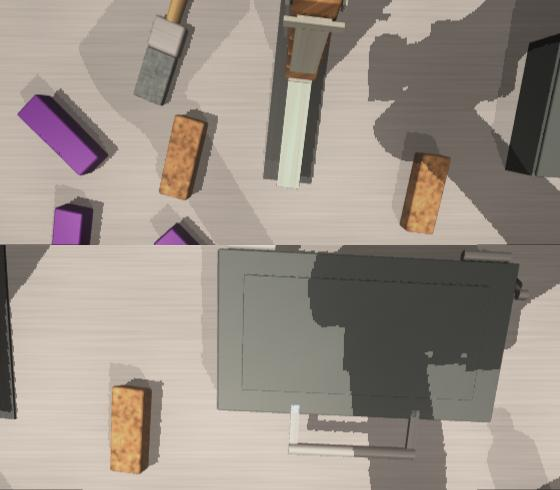

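View pics/w3.png

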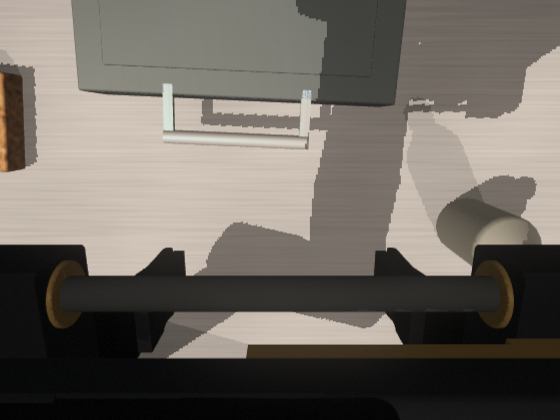

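Run:
```python
import cv2
from h import *
i={k:cv2.imread(f'pics/w{k}.png') for k in (1,2,3)}
crop(i[1],255,0,365,195,4,'c1a.png')
crop(i[2],205,0,545,230,2,'c2a.png')
a=i[1][105:240,150:460]
crop(i[3],60,60,420,160,2,'c3a.png')
```

```text
(no output)
```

View pics/c1a.png

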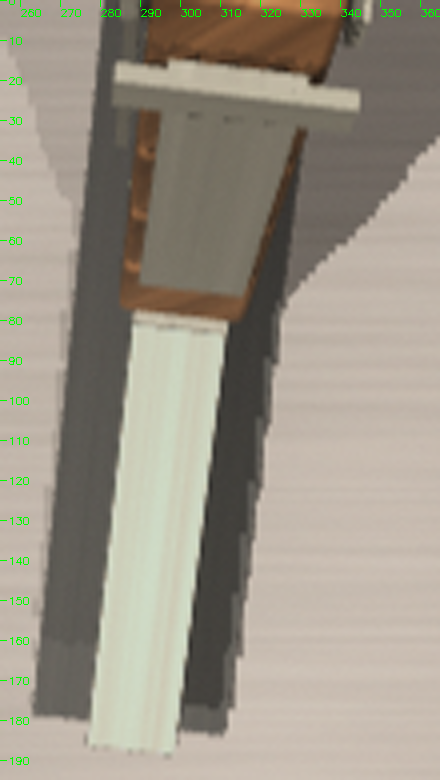

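View pics/c2a.png

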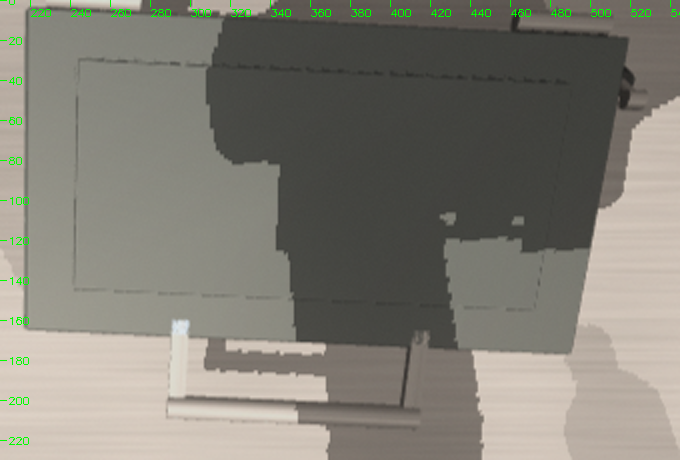

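View pics/c3a.png

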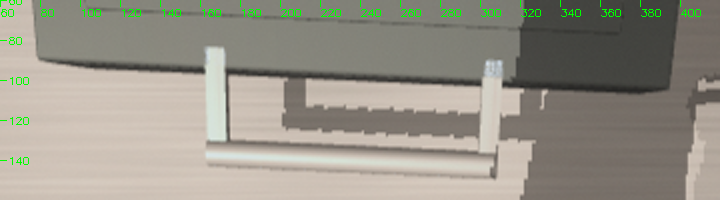

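Run:
```python
from bench import ctrl
from h import *
T=ctrl.camera_info('top');S=ctrl.camera_info('scene');W1,W2,W3=ld('w1'),ld('w2'),ld('w3')
def sh(n,*o):
    x,e=tri(o);print(n,x.round(4),np.round(e,2));return x
b=sh('bar+y',(W2,(289,204.5)),(W3,(163.5,136.5)),(T,(331,249.7)),(S,(199,228.5)))
a=sh('bar-y',(W2,(414.5,209)),(W3,(307.5,143)),(T,(371,249.3)),(S,(155,251.5)))
print('mid',(a+b)/2,'yaw',np.arctan2(-(b-a)[0],(b-a)[1]))
nl=sh('near+y',(W2,(218,164)),(W3,(78,90)),(T,(307,237.5)),(S,(232,223.5)))
nr=sh('near-y',(W2,(490,176.5)),(W3,(395,105)),(T,(391.5,239)),(S,(137,276)))
fl=sh('far+y',(W2,(218,5)),(T,(308,193)),(S,(272.5,251.5)));fr=sh('far-y',(W2,(519,19)),(T,(392.5,192)),(S,(175,313)))
for u,v in((nr,nl),(fr,fl)): print('yaw',np.arctan2(-(v-u)[0],(v-u)[1]),np.linalg.norm(v-u),(u+v)/2)
# chute
for n,L,Rr,z in(('tip',(277,186),(298.5,188),.045),('crest',(287.5,80),(311.5,82),.045)):
    print(n,atz(W1,L,z).round(4),atz(W1,Rr,z).round(4),((atz(W1,L,z)+atz(W1,Rr,z))/2).round(4))
sh('tip+y',(W1,(277,186)),(T,(220.7,244.5)));sh('tip-y',(W1,(298.5,188)),(T,(228.2,244.7)))
sh('tip+y s',(W1,(277,186)),(S,(294.5,185)))
# strays
for n,c in (('B',[(178,115),(207,122),(187,198.5),(160,193)]),('A',[(421,154),(449,158),(434,233),(403,229.5)])):
    P=np.array([atz(W1,p,.034) for p in c]);v=P[0]+P[1]-P[2]-P[3];print(n,P.mean(0),'yaw',np.arctan2(v[1],v[0]),np.linalg.norm(v)/2,np.linalg.norm(P[0]-P[1]))
print(ctrl.observe()['position'])
```

```text
bar+y [ 0.4293 -0.1395  0.063 ] [0.54 3.03 0.74 0.39]
bar-y [ 0.4248 -0.2885  0.066 ] [0.53 0.85 0.18 0.14]
mid [ 0.42704398 -0.21399412  0.06449763] yaw -0.030768786219460064
near+y [ 0.4768 -0.0543  0.0595] [1.24 2.28 0.46 0.51]
near-y [ 0.463  -0.3733  0.0614] [2.8  3.8  1.43 1.03]
far+y [ 0.6463 -0.0623  0.0597] [0.81 0.45 0.39]
far-y [ 0.6359 -0.3821  0.0643] [3.84 0.73 0.67]
yaw -0.04327126413792543 0.3193453835431148 [ 0.46991288 -0.2138089   0.06045621]
yaw -0.03241328629224694 0.3199972723164171 [ 0.64110534 -0.22222794  0.06198761]
tip [0.4613 0.2753 0.045 ] [0.4585 0.2465 0.045 ] [0.4599 0.2609 0.045 ]
crest [0.5954 0.2619 0.045 ] [0.593  0.2318 0.045 ] [0.5942 0.2469 0.045 ]
tip+y [0.4596 0.2748 0.0334] [0.5  0.18]
tip-y [0.4577 0.2456 0.038 ] [0.48 0.17]
tip+y s [0.4485 0.269  0.0254] [8.07 3.3 ]
B [0.49742889 0.40188975 0.034     ] yaw -0.30221978563186475 0.10785714214937808 0.03851070594287525
A [0.44726419 0.06949964 0.034     ] yaw -0.11958371241379206 0.10607136498993154 0.03851753190183349
[ 0.38077192 -0.25965311  0.32033657]
```

```bash
cat >> h.py <<'E'
TY=-.035; HINGE=np.array([.6395,-.2212,.0625])
def barpos(th,r=.212):
    return HINGE+r*np.array([-np.cos(th)*np.cos(TY),-np.cos(th)*np.sin(TY),np.sin(th)])
def st(ctrl,l=''):
    o=ctrl.observe();print(l,'t%.1f'%o['clock'],'p',o['position'].round(4),'F',o['ft_force'].round(1),'w %.3f'%o['width'])
    return o
E
python3 - <<'E'
from bench import ctrl
from h import *
A=down(-np.pi/2+TY)
b=barpos(0); print(b)
ctrl.set_gripper(.42,25)
ctrl.move_to(b+[0,0,.12],A); 
ctrl.line_to(b+[0,0,.03],v=.15);ctrl.hold(.2); st(ctrl,'above'); wpic(ctrl,'w4')
cv2.imwrite('pics/s4.png',ctrl.camera('scene'))
E
```

```text
[ 0.42762984 -0.21378151  0.0625    ]
above t7.7 p [ 0.4283 -0.2139  0.0935] F [-0.1  0.2  0.5] w 0.420
```

View pics/w4.png

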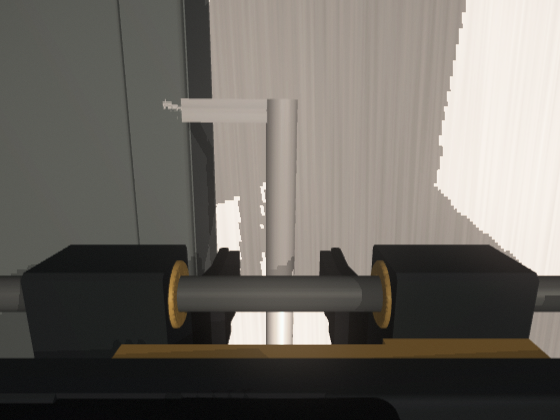

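The bar (column 281) is centred between the jaws (227 to 333), and the left jaw clears the lid edge at column 205. Descending and gripping.

Run:
```python
from bench import ctrl
from h import *
b=barpos(0)
ctrl.line_to(b+[0,0,-.003],v=.08);st(ctrl,'down')
ctrl.set_gripper(0,25);st(ctrl,'grip')
for th in (.05,.1,.15):
    ctrl.line_to(barpos(th)+[0,0,-.003],v=.08);st(ctrl,th)
```

```text
down t8.3 p [ 0.4278 -0.2138  0.0595] F [-0.  -1.1  0.1] w 0.423
grip t8.9 p [ 0.4283 -0.2139  0.0598] F [1.  0.5 0.5] w 0.146
0.05 t9.2 p [ 0.4287 -0.2138  0.0702] F [ 4.7 -0.7 -4.4] w 0.148
0.1 t9.4 p [ 0.4297 -0.2139  0.0807] F [ 5.6 -0.2 -3.8] w 0.143
0.15 t9.7 p [ 0.4311 -0.214   0.0911] F [ 5.4 -0.5 -5.8] w 0.145
```

Run:
```python
from bench import ctrl
from h import *
for th in np.arange(.25,1.86,.1):
    ctrl.line_to(barpos(th)+[0,0,-.003],v=.12);o=st(ctrl,round(th,2))
    if np.linalg.norm(o['ft_force'])>25: print('STOP');break
```

```text
0.25 t10.0 p [ 0.4359 -0.2142  0.1119] F [ 7.7 -2.1 -7.1] w 0.148
0.35 t10.4 p [ 0.4428 -0.2145  0.1321] F [ 9.3 -1.6 -8. ] w 0.148
0.45 t10.7 p [ 0.4518 -0.2148  0.1514] F [11.7 -3.  -9.8] w 0.143
0.55 t11.0 p [ 0.4627 -0.2153  0.1694] F [ 13.3  -4.5 -13.4] w 0.146
0.65 t11.3 p [ 0.4752 -0.2158  0.1859] F [ 16.   -7.  -16.7] w 0.143
0.75 t11.7 p [ 0.4886 -0.2163  0.2006] F [ 18.3  -8.1 -22.8] w 0.138
STOP
```

```bash
cat >> h.py <<'E'
def tcpbar(th,dz=-.0035,r=.212,dx=0):
    return barpos(th,r)+[dx,-.012*.212*(1-np.cos(th)),-.003+dz]
E
python3 - <<'E'
from bench import ctrl
from h import *
for th in (.75,.85,.95):
    ctrl.line_to(tcpbar(th),v=.06);o=st(ctrl,round(th,2))
    ra=np.array([-np.cos(th),0,np.sin(th)]);print('rad',(ra@o['ft_force']).round(1),'tan',(np.array([np.sin(th),0,np.cos(th)])@o['ft_force']).round(1))
    if np.linalg.norm(o['ft_force'])>35: print('STOP');break
E
```

```text
0.75 t11.9 p [ 0.4856 -0.2163  0.1973] F [ 10.6  -2.8 -13. ] w 0.138
rad -16.6 tan -2.3
0.85 t12.4 p [ 0.4999 -0.2169  0.2108] F [  9.9  -4.2 -16.6] w 0.139
rad -18.9 tan -3.5
0.95 t12.9 p [ 0.5151 -0.2175  0.2233] F [  7.3  -3.9 -16.5] w 0.140
rad -17.7 tan -3.7
```

Run:
```python
from bench import ctrl
from h import *
r=.210; log=[]
for th in np.arange(.95,1.86,.1):
    ctrl.line_to(tcpbar(th,r=r),v=.08);o=ctrl.observe()
    ra=np.array([-np.cos(th),0,np.sin(th)]);fr=ra@o['ft_force'];ft=np.array([np.sin(th),0,np.cos(th)])@o['ft_force']
    print(round(th,2),o['position'].round(4),'r %.4f'%r,'F',o['ft_force'].round(1),'rad %.1f tan %.1f w %.3f t %.1f'%(fr,ft,o['width'],o['clock']))
    r+=np.clip(fr/8000,-.002,.002)*.7
    if np.linalg.norm(o['ft_force'])>35: print('STOP');break
```

```text
0.95 [ 0.5161 -0.2176  0.2239] r 0.2100 F [  5.5  -2.  -12.8] rad -13.7 tan -2.9 w 0.142 t 13.2
1.05 [ 0.5355 -0.2185  0.2355] r 0.2088 F [  4.4  -2.4 -13.8] rad -14.2 tan -3.1 w 0.140 t 13.6
1.15 [ 0.5542 -0.2194  0.2447] r 0.2076 F [  3.4  -0.6 -13.9] rad -14.1 tan -2.5 w 0.138 t 14.0
1.25 [ 0.574  -0.2203  0.2516] r 0.2063 F [  2.    0.9 -10.7] rad -10.7 tan -1.5 w 0.134 t 14.4
1.35 [ 0.5943 -0.2213  0.2567] r 0.2054 F [ 0.2  2.9 -7.5] rad -7.3 tan -1.5 w 0.128 t 14.8
1.45 [ 0.6149 -0.2224  0.2598] r 0.2048 F [ 0.6  3.6 -5.3] rad -5.3 tan -0.0 w 0.132 t 15.2
1.55 [ 0.6354 -0.2235  0.2609] r 0.2043 F [-0.2  4.5 -2.8] rad -2.8 tan -0.3 w 0.133 t 15.6
1.65 [ 0.6559 -0.2246  0.2601] r 0.2040 F [-0.4  3.8 -0.5] rad -0.6 tan -0.3 w 0.134 t 16.0
1.75 [ 0.6761 -0.2257  0.2574] r 0.2040 F [0.2 4.6 0.3] rad 0.3 tan 0.1 w 0.131 t 16.4
1.85 [ 0.6961 -0.2267  0.2528] r 0.2040 F [0.7 2.5 2.4] rad 2.5 tan -0.0 w 0.131 t 16.8
```

Run:
```python
from bench import ctrl
from h import *
wpic(ctrl,'w5'); s=ctrl.camera('scene');cv2.imwrite('pics/s5.png',s);crop(s,100,100,300,260,4,'s5c.png')
```

```text
(no output)
```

View pics/w5.png

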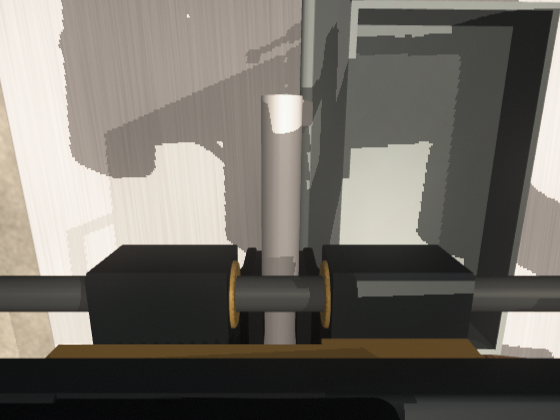

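View pics/s5c.png

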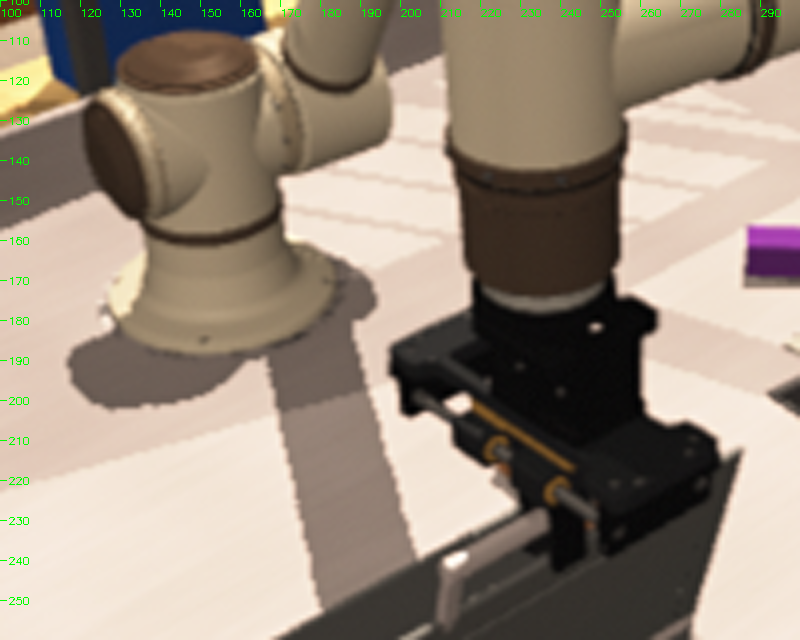

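Run:
```python
from bench import ctrl
from h import *
for th in (1.89,1.93):
    ctrl.line_to(tcpbar(th,r=.204),v=.05);o=st(ctrl,th)
    if np.linalg.norm(o['ft_force'])>20: break
ctrl.hold(.2);o=st(ctrl)
ctrl.set_gripper(.3,25);st(ctrl,'open');ctrl.set_gripper(.5)
ctrl.line_to(o['position']+[0,0,.08],v=.12);ctrl.hold(.3);st(ctrl)
wpic(ctrl,'w6');cv2.imwrite('pics/s6.png',ctrl.camera('scene'))
```

```text
1.89 t17.3 p [ 0.7042 -0.2271  0.2503] F [1.  2.4 2.5] w 0.130
1.93 t17.6 p [ 0.7121 -0.2275  0.2474] F [2.4 1.  4.4] w 0.131
 t17.8 p [ 0.7115 -0.2274  0.2476] F [2.4 1.6 5.3] w 0.131
open t18.4 p [ 0.7109 -0.2271  0.2464] F [ 1.  -0.8 -1. ] w 0.298
 t20.1 p [ 0.7115 -0.2274  0.3269] F [ 0.3  0.4 -0. ] w 0.501
```

View pics/s6.png

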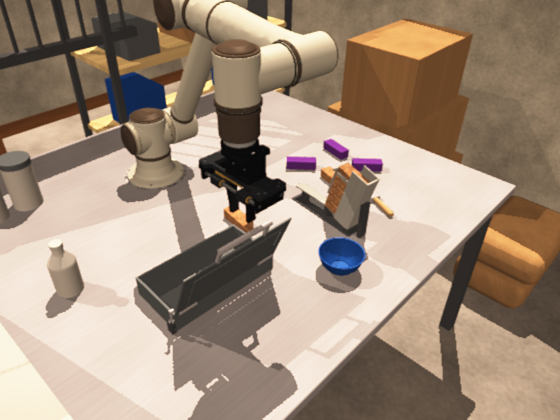

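View pics/w6.png

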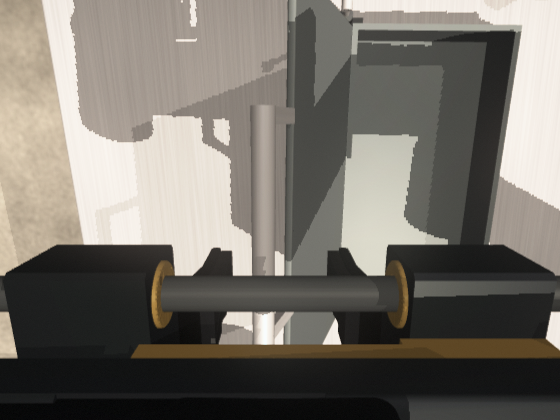

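Run:
```python
from bench import ctrl
from h import *
ctrl.move_to([.50,-.20,.38],down(0)); ctrl.hold(.15); wpic(ctrl,'w7')
ctrl.set_gripper(1.0)
ctrl.move_to([.40,.068,.22],down(-.12)); ctrl.hold(.15);wpic(ctrl,'w8');st(ctrl)
cv2.imwrite('pics/w.png',np.vstack([cv2.imread(f'pics/w{i}.png')[:245] for i in (7,8)]))
```

```text
t24.3 p [0.4006 0.0677 0.2203] F [ 0.1 -0.1  0.3] w 0.997
```

View pics/w.png

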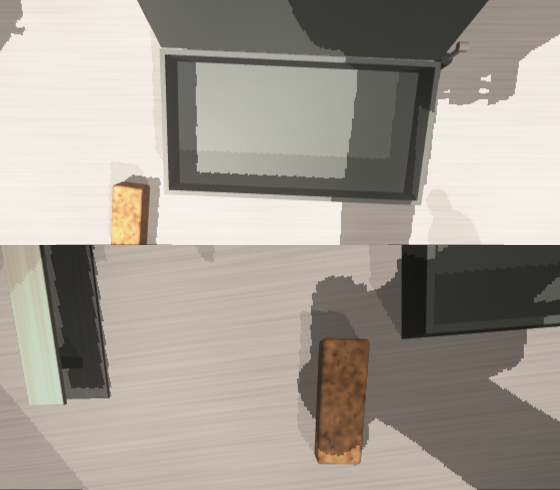

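Run:
```python
from bench import ctrl
from h import *
W7,W8=ld('w7'),ld('w8')
for n,W,c,z in (('A',W8,[(321,95),(369,96),(361.5,218.5),(316,217)],.034),('tub rim',W7,[(160,50),(441,63),(420,204),(164,195)],.060),):
    P=np.array([atz(W,p,z) for p in c]);v=P[0]+P[1]-P[2]-P[3];u=P[0]-P[1]+P[3]-P[2]
    print(n,P.round(4)[:,:2].tolist(),P.mean(0).round(4),'yaw',np.arctan2(v[1],v[0]),np.arctan2(-u[0],u[1]),np.linalg.norm(v)/2,np.linalg.norm(u)/2)
W1,W2=ld('w1'),ld('w2');T=ctrl.camera_info('top')
# height of A
for c8,c2 in (((321,95),(112,142)),((369,96),(148,143)),((361.5,218.5),(139,228)),((316,217),(111,226))):
    print(tri([(W8,c8),(W2,c2)]))
```

```text
A [[0.4837, 0.0243], [0.478, -0.0156], [0.3727, -0.002], [0.3792, 0.0389]] [0.4284 0.0114 0.034 ] yaw -0.13383082412492395 -0.14989491132612795 0.10585878506168274 0.04082266046597149
tub rim [[0.6455, -0.0621], [0.6311, -0.3847], [0.4648, -0.3755], [0.4769, -0.0536]] [ 0.5546 -0.219   0.06  ] yaw -0.05270882404399223 -0.04128007227964247 0.1676539988199376 0.32251033218126485
(array([0.49306576, 0.03669731, 0.12198971]), [np.float64(23.937745149806275), np.float64(14.51690052145627)])
(array([0.49031923, 0.00481882, 0.11184966]), [np.float64(24.597519090912485), np.float64(15.054395524283105)])
(array([0.41078528, 0.01748788, 0.13290731]), [np.float64(15.095595731021692), np.float64(9.214915113743485)])
(array([0.41399154, 0.04595932, 0.13247686]), [np.float64(13.28778165175468), np.float64(8.136315820629564)])
```

Stray A now measures (0.428, 0.011) against (0.447, 0.067) earlier, so it has been knocked aside. I'll check from a second place and take a top view.

Run:
```python
from bench import ctrl
from h import *
W7=ld('w7');print(atz(W7,(112,183),.034),atz(W7,(149,184),.034))
ctrl.move_to([.37,.012,.20],down(-.14)); ctrl.hold(.15);wpic(ctrl,'w9');st(ctrl)
t=ctrl.camera('top');crop(t,130,140,310,290,4,'t9.png')
```

```text
[0.4880271  0.02149627 0.034     ] [ 0.48661029 -0.02694973  0.034     ]
 t24.9 p [0.3709 0.0125 0.2005] F [-0.6  0.3  0.1] w 0.998
```

View pics/w9.png

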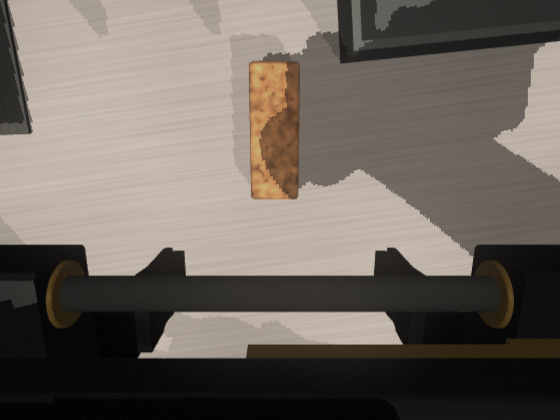

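View pics/t9.png

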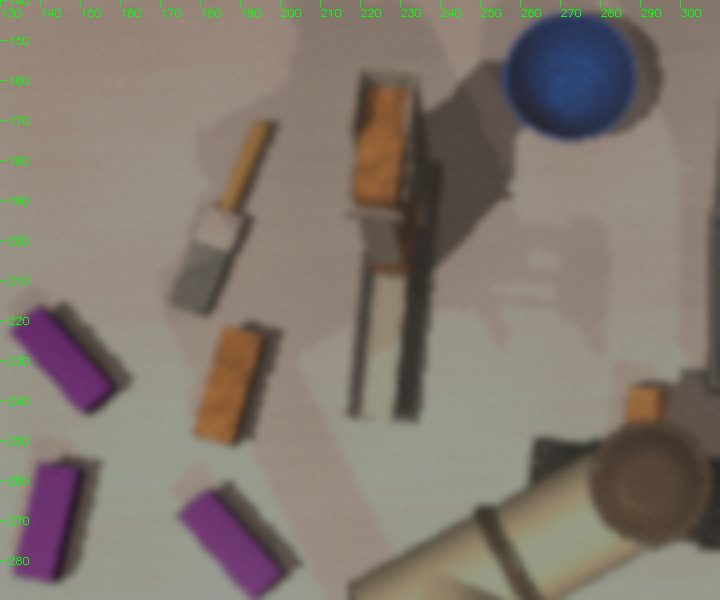

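Run:
```python
from bench import ctrl
from h import *
W8,W9=ld('w8'),ld('w9')
c9=[(249.5,62),(299,62),(298,199),(251,199)];c8=[(321,95),(369,96),(361.5,218.5),(316,217)]
P=np.array([atz(W9,p,.034) for p in c9]);v=P[0]+P[1]-P[2]-P[3];yaw=np.arctan2(v[1],v[0]);print(P.mean(0),yaw)
Q=np.array([tri([(W9,a),(W8,b)])[0] for a,b in zip(c9,c8)]);print(Q.round(4),Q.mean(0))
c=P.mean(0)
ctrl.set_gripper(.85,25)
ctrl.move_to([c[0],c[1],.10],down(yaw)); ctrl.line_to([c[0],c[1],.020],v=.12);st(ctrl,'down')
ctrl.set_gripper(0,25);st(ctrl,'grip')
ctrl.line_to([c[0],c[1],.15],v=.2);st(ctrl,'lift');wpic(ctrl,'w10')
```

```text
[0.42812682 0.01037291 0.034     ] -0.14276038873668462
[[ 0.485   0.0226  0.0238]
 [ 0.4784 -0.016   0.0337]
 [ 0.3725 -0.0017  0.0346]
 [ 0.3762  0.0384  0.0247]] [0.42801882 0.010846   0.02917349]
down t26.8 p [0.4289 0.0108 0.0211] F [-0.8  0.2  0.1] w 0.850
grip t27.5 p [0.4281 0.0103 0.02  ] F [ 0.5 -0.9  2.1] w 0.461
lift t28.3 p [0.4271 0.0101 0.1489] F [-0.2  0.4 -1.8] w 0.458
```

View pics/w10.png

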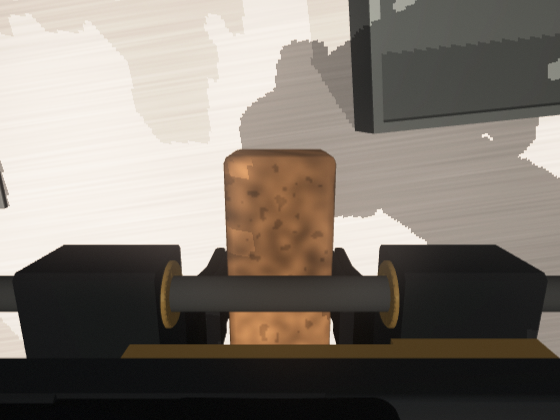

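```bash
cat >> h.py <<'E'
TC=np.array([.5550,-.2187]);TYAW=-.04
def slot(ty,tx=0):
    return TC+[tx*np.cos(TYAW)-ty*np.sin(TYAW),tx*np.sin(TYAW)+ty*np.cos(TYAW)]
def place(ctrl,ty,zg,yawoff=0.0,tx=0):
    """zg: TCP height above block underside"""
    s=slot(ty,tx);q=down(TYAW+yawoff)
    ctrl.move_to([*s,.16],q); ctrl.line_to([*s,.07],v=.15)
    ctrl.line_to([*s,.006+zg+.002],v=.06);o=st(ctrl,'low')
    z=o['position'][2]
    for k in range(5):
        if ctrl.observe()['ft_force'][2]>2: break
        z-=.001; ctrl.line_to([*s,z],v=.03)
    st(ctrl,'placed'); ctrl.set_gripper(.60); ctrl.line_to([*s,.16],v=.2); st(ctrl,'up')
E
python3 - <<'E'
from bench import ctrl
from h import *
place(ctrl,-.108,.020); 
ctrl.set_gripper(.85)
ctrl.move_to([.42,.41,.20],down(-.28));ctrl.hold(.15);wpic(ctrl,'w11');st(ctrl)
E
```

```text
low t31.3 p [ 0.551  -0.3267  0.0282] F [ 0.3 -0.1 -1. ] w 0.458
placed t32.1 p [ 0.5507 -0.3267  0.0261] F [-1.6  2.4  5.1] w 0.461
up t33.5 p [ 0.5498 -0.3261  0.1587] F [ 0.4  0.1 -0.5] w 0.601
 t37.0 p [0.4203 0.4096 0.1999] F [-0.1 -0.4 -0.1] w 0.852
```

View pics/w11.png

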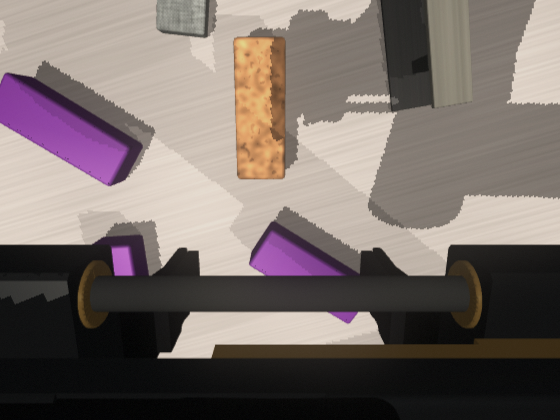

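Run:
```python
from bench import ctrl
from h import *
W=ld('w11')
P=np.array([atz(W,p,.034) for p in [(235,37),(284.5,37),(285,179),(238,179)]]);v=P[0]+P[1]-P[2]-P[3];yaw=np.arctan2(v[1],v[0]);c=P.mean(0);print(c,yaw)
ctrl.move_to([c[0],c[1],.10],down(yaw)); ctrl.line_to([c[0],c[1],.020],v=.12);st(ctrl,'down')
ctrl.set_gripper(0,25);st(ctrl,'grip')
ctrl.line_to([c[0],c[1],.17],v=.2);st(ctrl,'lift')
place(ctrl,-.036,.020)
ctrl.move_to([.50,-.20,.38],down(0)); ctrl.hold(.15); wpic(ctrl,'w12')
```

```text
[0.4958172  0.40502899 0.034     ] -0.2819369512075775
down t38.4 p [0.4962 0.4059 0.0213] F [-0.7 -0.3  0.2] w 0.851
grip t39.1 p [0.4958 0.4049 0.0201] F [-0.8 -0.8  1.4] w 0.460
lift t40.0 p [0.495  0.4043 0.1684] F [-0.5  0.3 -2. ] w 0.454
low t43.9 p [ 0.5543 -0.2549  0.0317] F [-6.3  4.6 22.5] w 0.459
placed t43.9 p [ 0.5543 -0.2549  0.0317] F [-6.3  4.6 22.5] w 0.459
up t45.3 p [ 0.5526 -0.2543  0.1587] F [ 0.   0.4 -0.8] w 0.599
```

View pics/w12.png

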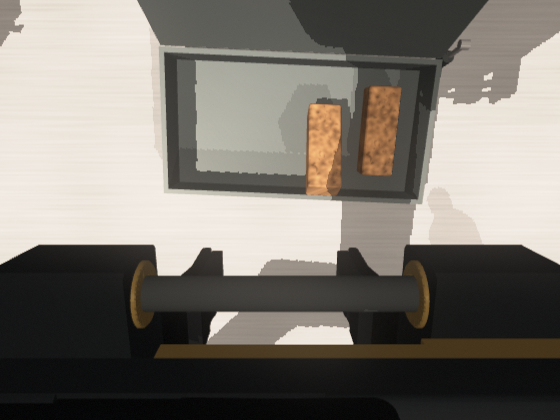

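Run:
```python
from bench import ctrl
from h import *
crop(cv2.imread('pics/w12.png'),280,40,460,210,4,'c12.png'); s=ctrl.camera('scene');crop(s,120,200,300,330,4,'s12.png')
```

```text
(no output)
```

View pics/c12.png

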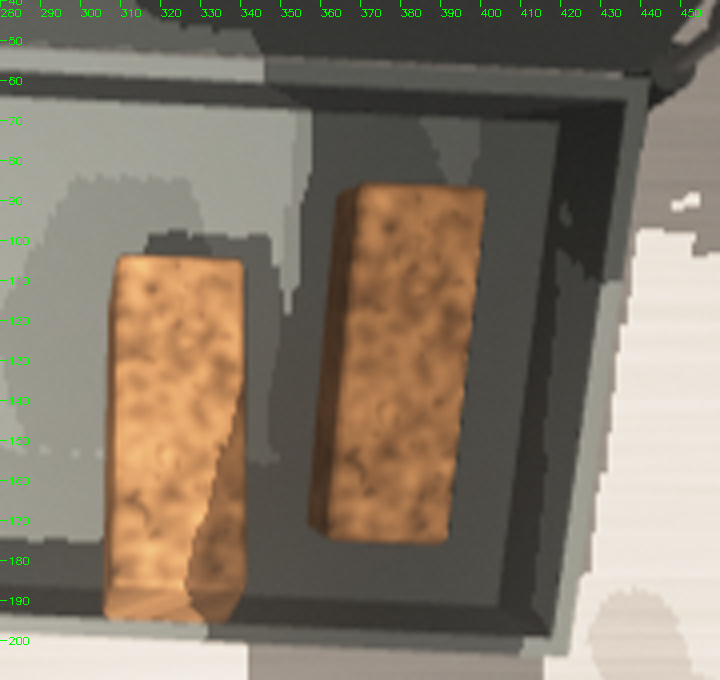

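View pics/s12.png

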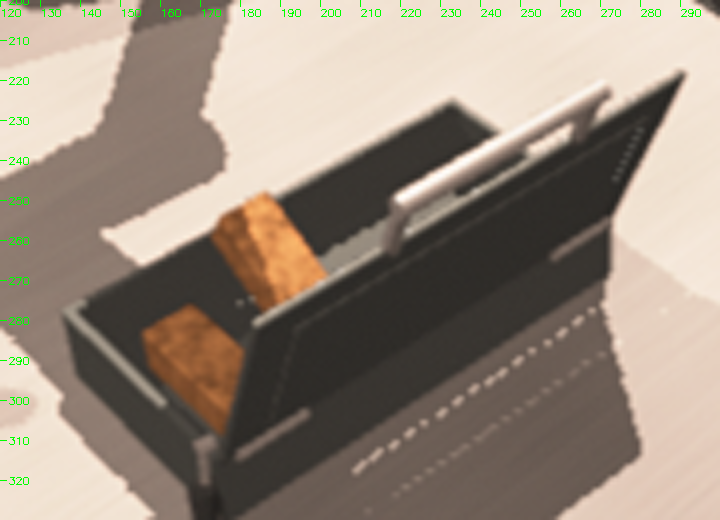

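Run:
```python
from bench import ctrl
from h import *
W=ld('w12')
for d in range(0,40,5):
    p=np.radians(d);zf=.006+.034*np.cos(p);zn=zf+.11*np.sin(p)
    F=(atz(W,(310,104),zf)+atz(W,(340.5,105),zf))/2;N=(atz(W,(307.5,187),zn)+atz(W,(336,187.5),zn))/2
    w=np.linalg.norm(atz(W,(307.5,187),zn)-atz(W,(336+3,187.5),zn))
    L=np.linalg.norm(F-N);print(d,F.round(4),N.round(4),L.round(4),w.round(4),np.degrees(np.arctan2((F-N)[1],(F-N)[0])).round(1))
print('nearwall inner top',atz(W,(330,192),.06))
```

```text
0 [ 0.5841 -0.2545  0.04  ] [ 0.4813 -0.2529  0.04  ] 0.1028 0.0408 -0.9
5 [ 0.5841 -0.2545  0.0399] [ 0.483  -0.2518  0.0495] 0.1016 0.04 -1.5
10 [ 0.5841 -0.2546  0.0395] [ 0.4847 -0.2508  0.0586] 0.1014 0.0392 -2.2
15 [ 0.5842 -0.2546  0.0388] [ 0.4862 -0.2498  0.0673] 0.1021 0.0385 -2.8
20 [ 0.5842 -0.2547  0.0379] [ 0.4877 -0.2489  0.0756] 0.1037 0.0378 -3.5
25 [ 0.5842 -0.2549  0.0368] [ 0.4891 -0.248   0.0833] 0.1061 0.0371 -4.1
30 [ 0.5843 -0.255   0.0354] [ 0.4904 -0.2472  0.0904] 0.1091 0.0365 -4.8
35 [ 0.5843 -0.2552  0.0339] [ 0.4915 -0.2464  0.0969] 0.1126 0.036 -5.4
nearwall inner top [ 0.47890066 -0.26104758  0.06      ]
```

The brown block in the second slot is propped on the near wall, with its near end high at (323,190). On the carry it probably clipped the chute, whose top stands about 0.24 m high. I'll check the chute before mending the block.

Run:
```python
from bench import ctrl
from h import *
s=ctrl.camera('scene');crop(s,280,130,400,250,5,'s13.png');t=ctrl.camera('top');crop(t,190,140,310,260,5,'t13.png')
```

```text
(no output)
```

View pics/s13.png

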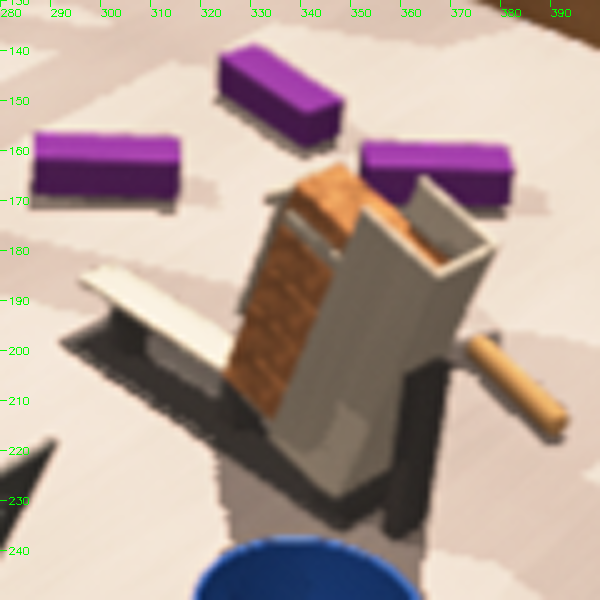

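View pics/t13.png

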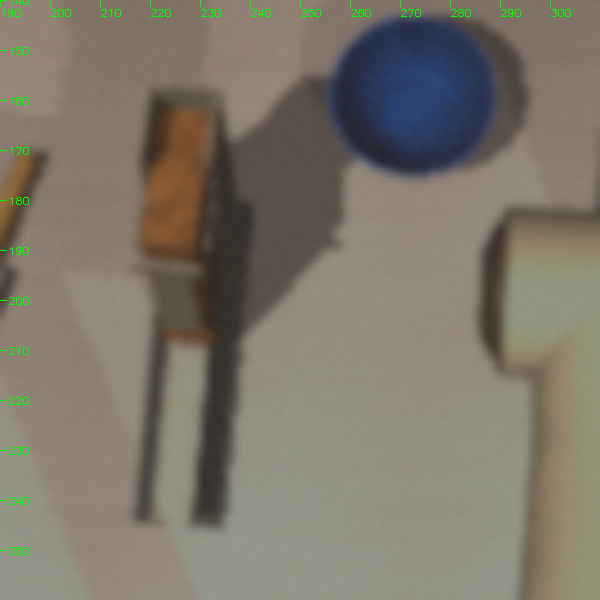

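Run:
```python
from bench import ctrl
from h import *
ctrl.set_gripper(.65,30)
p=np.array([.531,-.2515,.044])
ctrl.move_to([*p[:2],.16],down(-.055)); ctrl.line_to(p,v=.10);st(ctrl,'down')
ctrl.set_gripper(0,30);st(ctrl,'grip')
ctrl.line_to(p+[.02,0,.10],v=.15);ctrl.hold(.2);o=st(ctrl,'lift')
wpic(ctrl,'w14');s=ctrl.camera('scene');crop(s,120,150,320,310,4,'s14.png')
```

```text
down t49.2 p [ 0.5315 -0.2516  0.0447] F [0.4 0.5 0.2] w 0.650
grip t49.6 p [ 0.5313 -0.2516  0.0444] F [ 0.3 -0.4  1.3] w 0.457
lift t50.7 p [ 0.5503 -0.2514  0.1428] F [-0.   0.4 -2.3] w 0.456
```

View pics/w14.png

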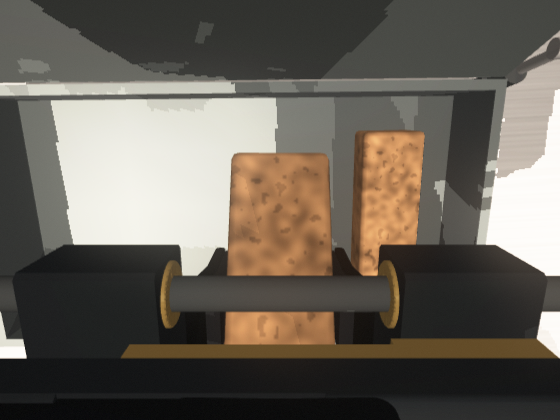

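View pics/s14.png

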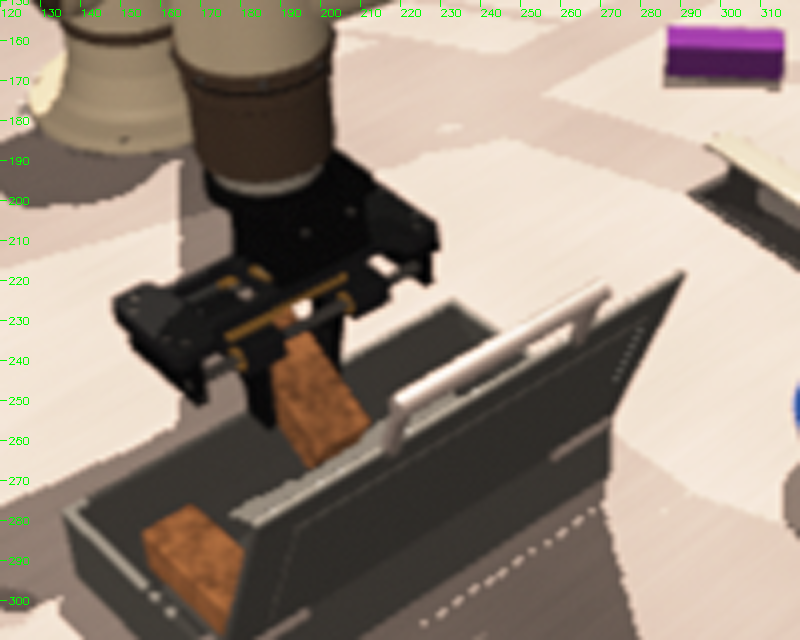

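Run:
```python
from bench import ctrl
from h import *
q=(R.from_euler('z',TYAW)*R.from_euler('y',-24,degrees=True)*R.from_euler('x',np.pi)).as_quat()
s=slot(-.036,.005)
ctrl.move_to([*s,.14],q);ctrl.hold(.2);wpic(ctrl,'w15');st(ctrl)
s=ctrl.camera('scene');crop(s,120,150,320,310,4,'s15.png')
```

```text
t51.6 p [ 0.5595 -0.2548  0.14  ] F [-0.  -0.6 -1.7] w 0.458
```

View pics/s15.png

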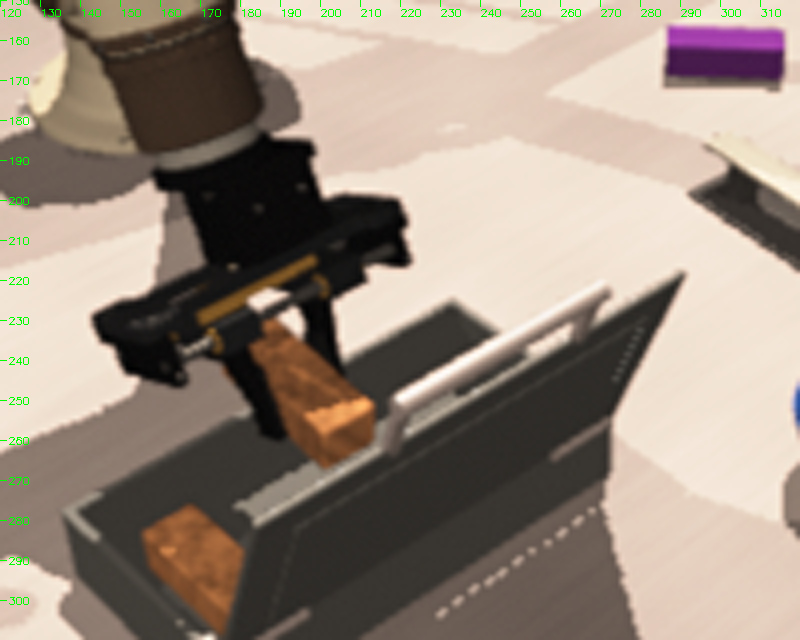

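Run:
```python
from bench import ctrl
from h import *
s=slot(-.036,.005)
ctrl.line_to([*s,.05],v=.12);z=.05;st(ctrl)
while z>.024:
    z-=.002;ctrl.line_to([*s,z],v=.04);o=ctrl.observe()
    if o['ft_force'][2]>2.5: break
st(ctrl,'contact')
ctrl.set_gripper(.60);st(ctrl)
d=R.from_quat(o['eef_rot']).apply([0,0,-1])
ctrl.line_to(o['position']+d*.06,v=.15);p=ctrl.observe()['position'];ctrl.line_to(p+[0,0,.08],v=.2)
ctrl.move_to([.50,-.20,.38],down(0)); ctrl.hold(.15); wpic(ctrl,'w16');st(ctrl)
```

```text
t52.5 p [ 0.5593 -0.2551  0.0508] F [ 0.1 -0.5 -1.3] w 0.455
contact t55.8 p [ 0.559  -0.255   0.0254] F [-3.1  1.3  6.8] w 0.454
 t56.4 p [ 0.5602 -0.2555  0.0255] F [-0.1  0.2  6. ] w 0.600
 t58.6 p [ 0.4996 -0.2001  0.378 ] F [0.5 0.4 0.3] w 0.599
```

View pics/w16.png

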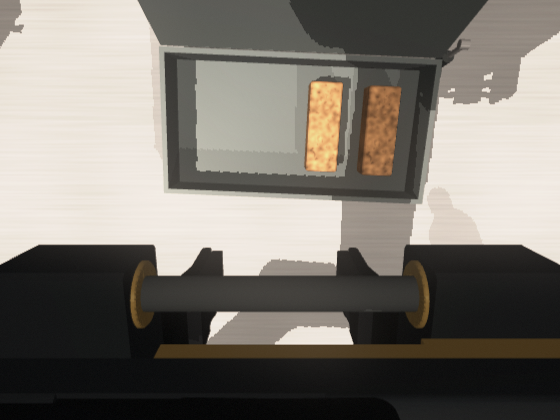

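```bash
cat >> h.py <<'E'
CREST=np.array([.5942,.2466,.045]);CY=-.1027
RC=R.from_euler('z',CY); CO=CREST-RC.apply([-.057,0,.045])
def cw(x,z,y=0): return CO+RC.apply(np.array([x,y,z])/1000.)
U=RC.apply([-np.cos(np.pi/12),0,np.sin(np.pi/12)])
def tq(alpha): # tool elevation, deg below horizontal, pointing along chute +x
    return (RC*R.from_euler('y',-(90-alpha),degrees=True)*R.from_euler('x',np.pi)).as_quat()
def tz(q): return R.from_quat(q).apply([0,0,1])
def gpt(d): # grasp point (mm behind front end) on lowest block's centreline
    return cw(-1-(55-d)*.9659+17*.2588, 30+(55-d)*.2588+17*.9659)
E
python3 - <<'E'
from bench import ctrl
from h import *
q=tq(42);g=gpt(18);p=g+tz(q)*.002
print(CO,g)
for dist in (.1,0): print(ctrl.solve_ik(p-tz(q)*dist,q))
print(ctrl.solve_ik(p+U*.118,q))
ctrl.set_gripper(.72,45)
ctrl.move_to([.40,.20,.30],tq(60))
ctrl.move_to(p-tz(q)*.10,q);ctrl.hold(.2);st(ctrl);wpic(ctrl,'w17')
s=ctrl.camera('scene');crop(s,240,110,400,240,5,'s17.png')
E
```

```text
[6.50899666e-01 2.40756385e-01 6.93889390e-18] [0.61873136 0.24407173 0.0559959 ]
None
None
NoneTraceback (most recent call last):
  File "<stdin>", line 9, in <module>
bench.MotionError: the arm cannot take that pose within its joint ranges
```

Run:
```python
from bench import ctrl
from h import *
for al in (35,42,45,50,55,60,70,80):
  for flip in (0,1):
    q=tq(al)
    if flip: q=(R.from_quat(q)*R.from_euler('z',np.pi)).as_quat()
    p=gpt(18)+tz(q)*.002
    print(al,flip,[None if (s:=ctrl.solve_ik(p+o,q)) is None else np.round(s,2).tolist() for o in (-tz(q)*.1,0*U,U*.118)])
```

```text
35 0 [None, None, None]
35 1 [None, None, None]
42 0 [None, None, None]
42 1 [None, None, None]
45 0 [None, None, None]
45 1 [None, None, None]
50 0 [None, None, None]
50 1 [None, None, None]
55 0 [[0.48, 0.3, -0.86, 1.91, -0.34, -0.85], None, None]
55 1 [[0.48, 0.3, -0.86, 1.91, -0.34, 2.29], None, None]
60 0 [[0.6, 0.31, -0.8, 1.44, -0.33, -0.49], None, [0.48, 0.33, -0.94, 2.03, -0.31, -1.0]]
60 1 [[0.6, 0.31, -0.8, 1.44, -0.33, 2.65], None, [0.48, 0.33, -0.94, 2.03, -0.31, 2.14]]
70 0 [[0.74, 0.36, -0.51, 0.53, -0.53, 0.29], [0.62, 0.51, -0.62, 0.94, -0.28, -0.04], [0.75, 0.34, -0.83, 1.02, -0.31, -0.25]]
70 1 [[0.74, 0.36, -0.51, 0.53, -0.53, -2.85], None, [0.75, 0.34, -0.83, 1.02, -0.31, 2.89]]
80 0 [[0.69, 0.43, -0.23, 0.17, -0.8, 0.66], [0.67, 0.56, -0.3, 0.22, -0.59, 0.63], [0.82, 0.39, -0.54, 0.27, -0.55, 0.43]]
80 1 [[0.69, 0.43, -0.23, 0.17, -0.8, -2.48], [0.67, 0.56, -0.3, 0.22, -0.59, -2.52], [0.82, 0.39, -0.54, 0.27, -0.55, -2.71]]
```

```bash
cat > fk.py <<'E'
import numpy as np, os
from scipy.spatial.transform import Rotation as R
from scipy.optimize import least_squares
LO=np.array([-3.14,-1.21,-1.07,-3.16,-2.99,-3.1]);HI=np.array([3.14,2.06,1.41,2.05,-.16,3.1])
AX=np.array([[0,0,1],[0,1,0],[0,-1,0],[1,0,0],[0,-1,0],[1,0,0]],float)
# params: offsets between joints (6x3) + tool offset 3 ; tool rot at zero given by rotvec 3
def fk(p,q):
    Rm=R.identity(); x=np.zeros(3)
    for i in range(6):
        x=x+Rm.apply(p[3*i:3*i+3]); Rm=Rm*R.from_rotvec(AX[i]*q[i])
    x=x+Rm.apply(p[18:21]); return x,Rm*R.from_rotvec(p[21:24])
def ik(p,pos,quat,seeds=60,rng=np.random.default_rng(0),init=None,q4=None):
    Rt=R.from_quat(quat);out=[]
    def f(q):
        x,r=fk(p,q);return np.r_[(x-pos)*5,(Rt.inv()*r).as_rotvec()]
    for k in range(seeds if init is None else 1):
        s=rng.uniform(np.maximum(LO,-2.9),HI) if init is None else np.clip(init,LO+.001,HI-.001)
        if init is None: s[0]=rng.uniform(-1,1.5)
        r=least_squares(f,s,bounds=(LO+.005,HI-.005))
        if r.cost<1e-7 and not any(np.abs(r.x-o).max()<.02 for o in out): out.append(r.x)
    return out
E
python3 - <<'E'
from bench import ctrl
from h import *
from fk import *
rng=np.random.default_rng(1);D=[]
while len(D)<120:
    pos=[rng.uniform(.3,.7),rng.uniform(-.3,.5),rng.uniform(.05,.5)]
    q=(R.from_euler('z',rng.uniform(-2,2))*R.from_euler('xy',[np.pi+rng.uniform(-.6,.6),rng.uniform(-.6,.6)])).as_quat()
    s=ctrl.solve_ik(pos,q)
    if s is not None: D.append((pos,q,s))
p0=np.zeros(24);p0[2]=.2;p0[5]=.2;p0[8]=.35;p0[9]=.2;p0[12]=.2;p0[15]=.08;p0[18]=.2;p0[10]=-.16
# tool rot at zero: tool z along +x ; start a
def res(p):
    o=[]
    for pos,q,s in D:
        x,r=fk(p,s);o.append(np.r_[x-pos,.3*(R.from_quat(q).inv()*r).as_rotvec()])
    return np.concatenate(o+[1e-5*p])
best=None
for a in (0,np.pi/2,np.pi,-np.pi/2):
    p=p0.copy();p[21:24]=(R.from_euler('y',np.pi/2)*R.from_euler('z',a)).as_rotvec()
    r=least_squares(res,p);print(a,r.cost)
    if best is None or r.cost<best.cost: best=r
p=best.x;np.save('fk.npy',p);print(p.round(4))
o=ctrl.observe();x,r=fk(p,o['qpos']);print(x-o['position'],(R.from_quat(o['eef_rot']).inv()*r).magnitude())
print(np.abs(best.fun).max())
for al in (35,42,48):
  for flip in (0,1):
    q=tq(al)
    if flip: q=(R.from_quat(q)*R.from_euler('z',np.pi)).as_quat()
    g=gpt(18)+tz(q)*.002
    for n,o in (('pre',-tz(q)*.1),('g',0*U),('out',U*.118)):
        print(al,flip,n,[s.round(2).tolist() for s in ik(p,g+o,q,40)])
E
```

```text
0 17.966894239403278
1.5707963267948966 17.966894108857254
3.141592653589793 18.12741067247937
-1.5707963267948966 18.329632493227642
[ 1.21000e-02  2.27000e-02  4.73000e-02  7.01000e-02 -2.90567e+01
  4.73000e-02  3.05000e-02  2.81388e+01  5.48700e-01 -4.55011e+01
  6.73600e-01 -3.58100e-01  4.58672e+01  3.30918e+01  3.99600e-01
 -7.30370e+00 -3.29936e+01 -6.89000e-02  7.53470e+00 -2.00000e-04
  1.00000e-04 -5.61700e-01  1.54500e+00 -6.58900e-01]
[-0.00157161 -0.04254001 -0.05863579] 1.8195837930907233
0.902117779270607
35 0 pre [[0.42, 0.24, -0.21, -0.96, -0.53, -1.12]]Traceback (most recent call last):
  File "<stdin>", line 31, in <module>
  File "fk.py", line 19, in ik
    r=least_squares(f,s,bounds=(LO+.005,HI-.005))
    return func(*args, **kwargs)
    raise ValueError("Initial guess is outside of provided bounds")
ValueError: Initial guess is outside of provided bounds
```

```bash
cat > fit.py <<'E'
from bench import ctrl
from h import *
import fk as F, itertools
from fk import *
rng=np.random.default_rng(1);D=[]
while len(D)<60:
    pos=[rng.uniform(.3,.7),rng.uniform(-.3,.5),rng.uniform(.05,.5)]
    q=(R.from_euler('z',rng.uniform(-2,2))*R.from_euler('xy',[np.pi+rng.uniform(-.6,.6),rng.uniform(-.6,.6)])).as_quat()
    s=ctrl.solve_ik(pos,q)
    if s is not None: D.append((pos,q,s))
Q=np.array([d[2] for d in D])
# orientation-only fit of signs + q1 zero offset
def oc(sg,v):
    Rm=R.from_rotvec(np.outer(Q[:,0]+v[3],[0,0,1]))
    for i in range(1,6): Rm=Rm*R.from_rotvec(np.outer(Q[:,i],F.AX[i]*sg[i-1]))
    return (R.from_quat([d[1] for d in D]).inv()*Rm*R.from_rotvec(v[:3])).as_rotvec().ravel()
best=None
for sg in itertools.product([1,-1],repeat=5):
  for a in (0,1.57,3.1,-1.57):
    v=np.r_[(R.from_euler('y',np.pi/2)*R.from_euler('z',a)).as_rotvec(),0]
    r=least_squares(lambda v:oc(sg,v),v,max_nfev=30)
    if best is None or r.cost<best[0]: best=(r.cost,sg,r.x)
print(best)
np.save('sg.npy',np.r_[best[1],best[2]])
E
python3 fit.py
```

```text
(np.float64(8.360076702596113e-30), (1, 1, -1, 1, -1), array([-1.20919958e+00,  1.20919958e+00, -1.20919958e+00, -3.82334472e-17]))
```

Signs resolved exactly: joints 4 and 6 turn about -x. Next, the positions.

```bash
sed -i 's/\[1,0,0\],\[0,-1,0\],\[1,0,0\]\]/[-1,0,0],[0,-1,0],[-1,0,0]]/; s/np.maximum(LO,-2.9),HI)/LO+.01,HI-.01)/' fk.py
sed -i '/^best=None/,$d' fit.py; sed -i '/^# orient/,$d' fit.py
cat >> fit.py <<'E'
v=np.array([-1.20919958,1.20919958,-1.20919958])
def M(x): return np.concatenate([fk(np.r_[x,v],s)[0] for s in Q])
B=np.stack([M(e) for e in np.eye(21)],1);y=np.concatenate([d[0] for d in D])
x=np.linalg.lstsq(B,y,rcond=1e-9)[0];print(np.abs(B@x-y).max());p=np.r_[x,v];np.save('fk.npy',p);print(x.reshape(7,3).round(4))
o=ctrl.observe();xx,r=fk(p,o['qpos']);print(xx-o['position'])
for al in (35,42,48):
  for flip in (0,1):
    q=tq(al)
    if flip: q=(R.from_quat(q)*R.from_euler('z',np.pi)).as_quat()
    g=gpt(18)+tz(q)*.002
    for n,o in (('pre',-tz(q)*.1),('g',0*U),('out',U*.118)):
        print(al,flip,n,[s.round(2).tolist() for s in ik(p,g+o,q,40)])
E
python3 fit.py
```

```text
1.3877787807814457e-15
[[ 0.      0.      0.0803]
 [ 0.      0.      0.0803]
 [ 0.      0.      0.5649]
 [ 0.2109 -0.      0.    ]
 [ 0.2109 -0.0799  0.    ]
 [ 0.1447 -0.0799  0.    ]
 [ 0.1447 -0.     -0.    ]]
[5.55111512e-17 8.60422844e-16 5.55111512e-17]
35 0 pre []
35 0 g []
35 0 out []
35 1 pre []
35 1 g []
35 1 out []
42 0 pre []
42 0 g []
42 0 out []
42 1 pre []
42 1 g []
42 1 out []
48 0 pre []
48 0 g []
48 0 out []
48 1 pre []
48 1 g []
48 1 out []
```

Run:
```python
from h import *
from fk import *
p=np.load('fk.npy')
def best(pos,quat,seeds=60,rng=np.random.default_rng(0)):
    Rt=R.from_quat(quat)
    def f(q):
        x,r=fk(p,q);return np.r_[(x-pos)*5,(Rt.inv()*r).as_rotvec()]
    b=None
    for k in range(seeds):
        r=least_squares(f,rng.uniform(LO+.01,HI-.01),bounds=(LO+.003,HI-.003))
        if b is None or r.cost<b.cost: b=r
    return b
for al in (60,55,50,45,40):
  for flip in (0,1):
    q=tq(al)
    if flip: q=(R.from_quat(q)*R.from_euler('z',np.pi)).as_quat()
    g=gpt(18)+tz(q)*.002
    for n,o in (('pre',-tz(q)*.1),('g',0*U),('out',U*.118)):
        b=best(g+o,q,25);x,r=fk(p,b.x);print(al,flip,n,'%.5f'%b.cost,b.x.round(2),np.round((x-g-o)*1000,1))
```

```text
60 0 pre 0.00000 [ 0.6   0.31 -0.8   1.44 -0.33 -0.49] [ 0. -0. -0.]
60 0 g 0.00013 [ 0.37  0.49 -0.74  2.05 -0.26 -0.91] [0.3 0.5 0.8]
60 0 out 0.00000 [ 0.48  0.33 -0.94  2.03 -0.31 -1.  ] [-0.  0.  0.]
60 1 pre 0.00000 [ 0.6   0.31 -0.8   1.44 -0.33  2.65] [-0.  0. -0.]
60 1 g 0.01503 [ 0.13  0.51 -0.59 -3.16 -0.16  1.39] [-3.2 -5.6 -7. ]
60 1 out 0.00000 [ 0.48  0.33 -0.94  2.03 -0.31  2.14] [0. 0. 0.]
55 0 pre 0.00000 [ 0.48  0.3  -0.86  1.91 -0.34 -0.85] [0. 0. 0.]
55 0 g 0.00247 [ 0.4   0.5  -0.75  2.05 -0.35 -0.94] [0.9 2.3 3.2]
55 0 out 0.00093 [ 0.52  0.34 -0.95  2.05 -0.41 -1.06] [0.  1.6 2.3]
55 1 pre 0.00000 [ 0.48  0.3  -0.86  1.91 -0.34  2.29] [-0.  0.  0.]
55 1 g 0.00247 [ 0.4   0.5  -0.75  2.05 -0.35  2.2 ] [0.9 2.3 3.2]
55 1 out 0.00093 [ 0.52  0.34 -0.95  2.05 -0.41  2.08] [0.  1.6 2.3]
50 0 pre 0.00056 [ 0.48  0.31 -0.88  2.05 -0.43 -0.99] [0.  1.2 1.7]
50 0 g 0.00738 [ 0.44  0.51 -0.76  2.05 -0.44 -0.99] [1.2 4.4 5.3]
50 0 out 0.00365 [ 0.56  0.36 -0.96  2.05 -0.51 -1.11] [-0.3  3.4  4.3]
50 1 pre 0.00056 [ 0.48  0.31 -0.88  2.05 -0.43  2.15] [0.  1.2 1.7]
50 1 g
[... 288 characters left out ...]
762 [ 0.61  0.38 -0.98  2.05 -0.62 -1.17] [-0.9  5.4  5.9]
45 1 pre 0.00368 [ 0.53  0.33 -0.9   2.05 -0.54  2.09] [-0.3  3.4  4.2]
45 1 g 0.01248 [ 0.12  0.52 -0.66 -3.16 -0.39  1.42] [ 0.7 -6.7 -0.2]
45 1 out 0.00762 [ 0.61  0.38 -0.98  2.05 -0.62  1.97] [-0.9  5.4  5.9]
40 0 pre 0.00885 [ 0.58  0.36 -0.93  2.05 -0.66 -1.13] [-1.1  5.8  6. ]
40 0 g 0.01439 [ 0.12  0.55 -0.71 -3.16 -0.55 -1.7 ] [ 0.9 -7.7 -0.2]
40 0 out 0.01226 [ 0.66  0.41 -0.99  2.05 -0.74 -1.24] [-1.9  7.3  6.8]
40 1 pre 0.00885 [ 0.58  0.36 -0.93  2.05 -0.66  2.02] [-1.1  5.8  6. ]
40 1 g 0.01439 [ 0.12  0.55 -0.71 -3.16 -0.55  1.44] [ 0.9 -7.7 -0.2]
40 1 out 0.01226 [ 0.66  0.41 -0.99  2.05 -0.74  1.9 ] [-1.9  7.3  6.8]
```

```bash
cat >> h.py <<'E'
def tiptcp(dt,h,al):
    "TCP with fingertip centre dt mm behind block front end, h mm above its underside, at seat0"
    return cw(-1-(55-dt)*.9659+h*.2588, 30+(55-dt)*.2588+h*.9659)-tz(tq(al))*.017
E
python3 - <<'E'
from bench import ctrl
from h import *
from fk import *
p=np.load('fk.npy')
for al in (58,60,61,62,64):
    q=tq(al);g=tiptcp(14,4,al)
    cur=ik(p,g+U*.06-tz(q)*.05,q,30)
    row=[]
    for o in (-tz(q)*.1,-tz(q)*.05,0*U,U*.03,U*.06,U*.09,U*.12,U*.12+[0,0,-.03]):
        s=ik(p,g+o,q,25); row.append([x[[3,4]].round(2).tolist() for x in s])
    print(al,row)
E
```

```text
58 [[[1.61, -0.34]], [[1.98, -0.3]], [], [], [], [], [], []]
60 [[[1.41, -0.35]], [[1.82, -0.28]], [], [], [], [], [[1.98, -0.33]], []]
61 [[[1.3, -0.35]], [[1.72, -0.28]], [], [], [[2.03, -0.28]], [[1.98, -0.3]], [[1.92, -0.31]], []]
62 [[[1.19, -0.36]], [[1.61, -0.28]], [[2.0, -0.24]], [[1.99, -0.26]], [[1.96, -0.27]], [[1.91, -0.29]], [[1.85, -0.3]], []]
64 [[[0.98, -0.4]], [[1.36, -0.29]], [[1.81, -0.23]], [[1.81, -0.24]], [[1.79, -0.25]], [[1.74, -0.27]], [[1.68, -0.29]], [[2.01, -0.27]]]
```

Run:
```python
from bench import ctrl
from h import *
q=tq(62);p=tiptcp(12,3,62);z=tz(q)
ctrl.set_gripper(.68,50)
ctrl.move_to([.42,.20,.30],tq(80))
ctrl.move_to(p-z*.10,q);ctrl.hold(.2);o=st(ctrl);print(o['qpos'].round(2));wpic(ctrl,'w17')
s=ctrl.camera('scene');crop(s,240,110,400,240,5,'s17.png')
```

```text
t62.8 p [0.555  0.2514 0.1491] F [0.4 0.4 0.3] w 0.679
[ 0.68  0.29 -0.78  1.2  -0.36 -0.32]
```

View pics/w17.png

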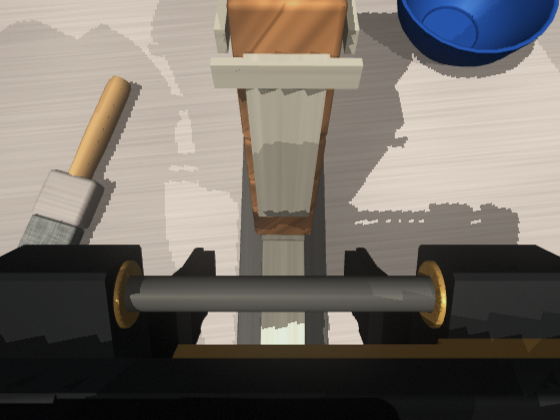

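View pics/s17.png

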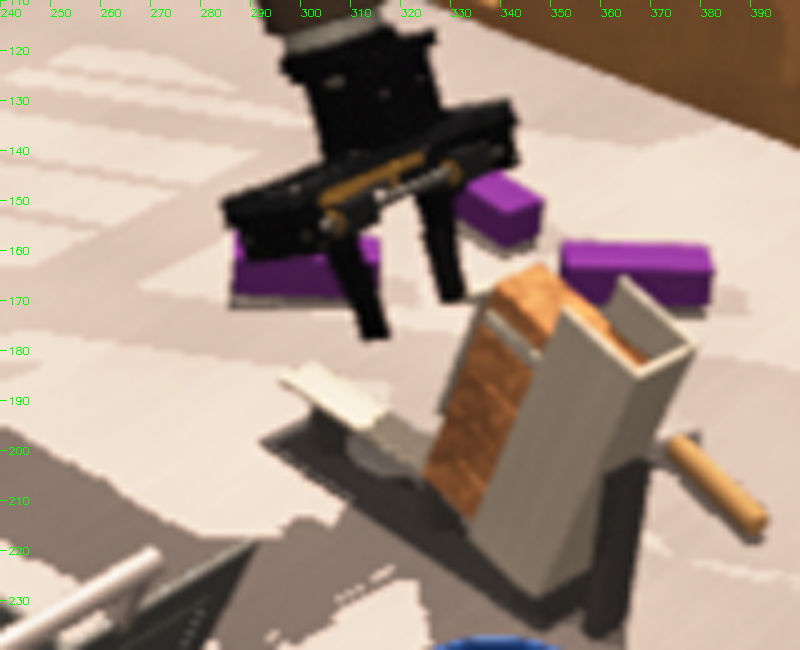

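Run:
```python
from bench import ctrl
from h import *
q=tq(62);p=tiptcp(12,3,62);z=tz(q)
for b in (.05,.02,.01,.005,0):
    ctrl.line_to(p-z*b,v=.06 if b<.05 else .12);o=st(ctrl,b)
    if np.linalg.norm(o['ft_force'])>6: print('contact');break
print(o['qpos'].round(2));wpic(ctrl,'w18');s=ctrl.camera('scene');crop(s,240,110,400,240,5,'s18.png')
```

```text
0.05 t63.5 p [0.5784 0.2478 0.1034] F [ 0.3 -0.4  0.5] w 0.679
0.02 t64.1 p [0.5921 0.2472 0.0774] F [ 0.1  0.3 -0.2] w 0.679
0.01 t64.4 p [0.5968 0.2464 0.0682] F [ 0.7 -0.2  0.2] w 0.680
0.005 t64.7 p [0.5991 0.2461 0.0637] F [ 0.  -0.6 -0.1] w 0.678
0 t64.9 p [0.6014 0.2457 0.0591] F [-0.2 -0.4  0.4] w 0.678
[ 0.38  0.47 -0.77  2.01 -0.24 -0.88]
```

View pics/w18.png

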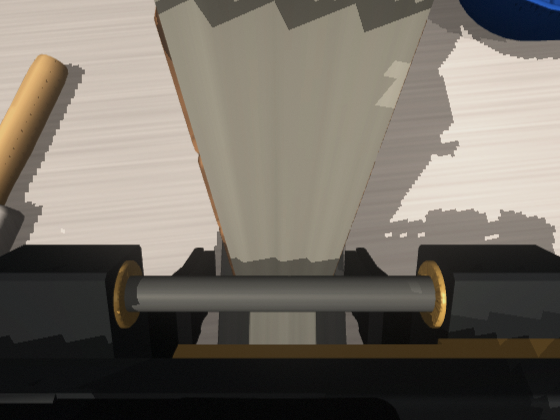

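View pics/s18.png

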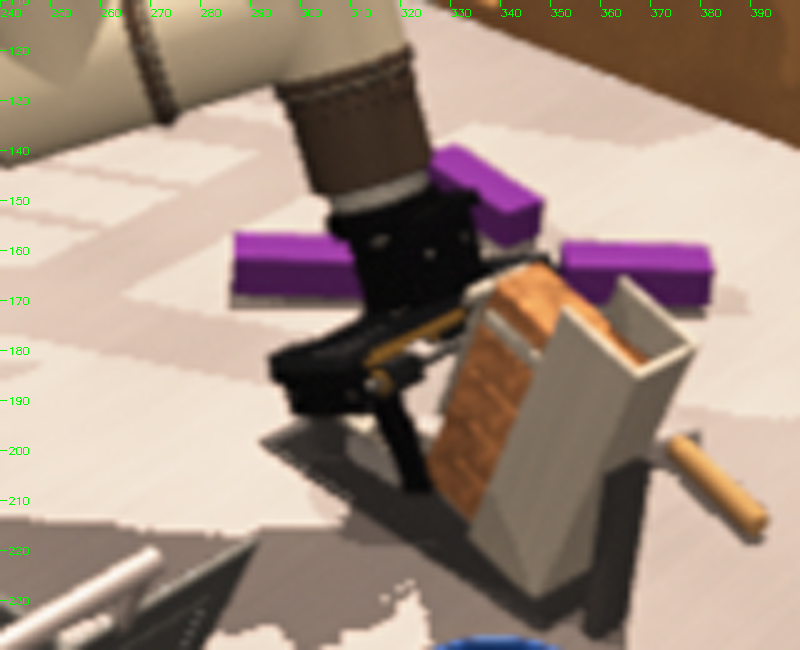

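Run:
```python
from bench import ctrl
from h import *
S=ctrl.camera_info('scene');T=ctrl.camera_info('top')
def pt(d,h,y): return cw(-1-(55-d)*.9659+h*.2588, 30+(55-d)*.2588+h*.9659,y)
for n,P in (('front low -y',pt(0,0,-20)),('front top -y',pt(0,34,-20)),('low d50 -y',pt(50,0,-20)),('tip apron +y',cw(-192,45,15)),('tip apron -y',cw(-192,45,-15)),('tip finger',pt(12,3,-30)),('c5 front top -y',pt(0,170,-20)),('c5 front top +y',pt(0,170,20))):
    print(n,proj(S,P).round(1),proj(T,P).round(1))
print(R.from_quat(ctrl.observe()['eef_rot']).apply([0,0,.017])+ctrl.observe()['position'], pt(12,3,0))
```

```text
front low -y [[323.7 204.2]] [[232.5 208.7]]
front top -y [[326.4 196.9]] [[231.8 205. ]]
low d50 -y [[334.3 214.5]] [[234.  196.9]]
tip apron +y [[302.1 181.6]] [[220.  243.9]]
tip apron -y [[295.5 184.7]] [[227.9 244.5]]
tip finger [[324.2 207.2]] [[235.4 205.7]]
c5 front top -y [[338.4 165.4]] [[228.5 188.9]]
c5 front top +y [[347.8 160.9]] [[217.1 188.1]]
[0.60931938 0.24502753 0.04422226] [0.60936239 0.24503733 0.0440261 ]
```

Run:
```python
from bench import ctrl
from h import *
q=tq(62);p=tiptcp(12,3,62)
try:
    for d in (.002,.004):
        ctrl.line_to(p-U*d,v=.03);o=st(ctrl,d)
        if np.linalg.norm(o['ft_force'])>5: break
except ctrl.MotionError as e: print(e)
ctrl.set_gripper(0,50);st(ctrl,'grip')
p0=ctrl.observe()['position']
for d in (.004,.008,.014,.020):
    ctrl.line_to(p0+U*d,v=.04);o=st(ctrl,d);print('along U',(o['ft_force']@U).round(1))
wpic(ctrl,'w19');s=ctrl.camera('scene');crop(s,240,110,400,240,5,'s19.png')
```

```text
0.002 t65.3 p [0.6034 0.2457 0.0586] F [ 0.2  0.4 -0.4] w 0.682
0.004 t65.5 p [0.6054 0.2454 0.058 ] F [-0.5  0.2 -0.5] w 0.683
grip t66.0 p [0.6053 0.2453 0.058 ] F [-0.2 -0.9  0.1] w 0.455
0.004 t66.3 p [0.6013 0.2455 0.059 ] F [ 0.8 -0.7 -1. ] w 0.459
along U -1.1
0.008 t66.5 p [0.5973 0.246  0.0601] F [ 0.3 -1.4 -0. ] w 0.452
along U -0.4
0.014 t66.8 p [0.5915 0.2467 0.0617] F [-1.  -1.4  0.7] w 0.458
along U 1.0
0.02 t67.1 p [0.5857 0.2473 0.0632] F [ 0.2 -1.   1.2] w 0.456
along U 0.1
```

View pics/s19.png

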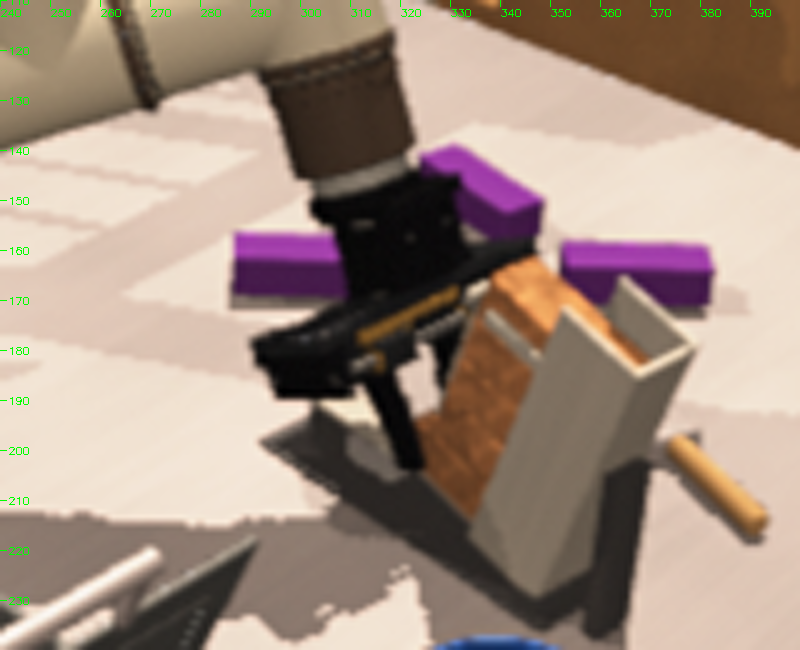

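Run:
```python
from bench import ctrl
from h import *
p0=np.array([.6053,.2453,.058])
for d in (.04,.06,.08):
    ctrl.line_to(p0+U*d,v=.06);o=st(ctrl,d);print('along U',(o['ft_force']@U).round(1))
s=ctrl.camera('scene');crop(s,240,110,400,240,5,'s20.png')
```

```text
0.04 t67.7 p [0.5663 0.2494 0.0685] F [-1.2 -0.9  2.2] w 0.452
along U 1.6
0.06 t68.2 p [0.547  0.2514 0.0736] F [-2.8 -1.1  3.7] w 0.456
along U 3.6
0.08 t68.7 p [0.5276 0.2534 0.0788] F [-4.  -1.4  3.8] w 0.460
along U 4.7
```

View pics/s20.png

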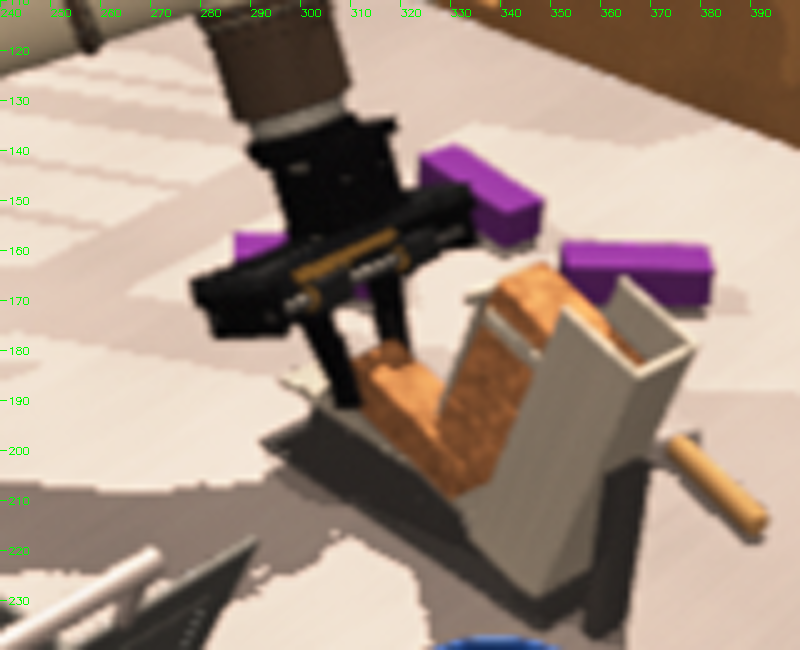

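Run:
```python
from bench import ctrl
from h import *
p0=np.array([.6053,.2453,.058])
for d in (.10,.112,.122):
    ctrl.line_to(p0+U*d,v=.06);o=st(ctrl,d);print('along U',(o['ft_force']@U).round(1))
ctrl.hold(.3)
wpic(ctrl,'w21');s=ctrl.camera('scene');crop(s,240,110,400,240,5,'s21.png')
```

```text
0.1 t69.2 p [0.5083 0.2553 0.0839] F [-3.4 -1.   2.4] w 0.453
along U 3.7
0.112 t69.6 p [0.4963 0.2565 0.0866] F [-5.3 -2.1  1.2] w 0.456
along U 5.2
0.122 t69.9 p [0.4877 0.2577 0.0897] F [ 0.9  0.7 -1.5] w 0.457
along U -1.2
```

View pics/s21.png

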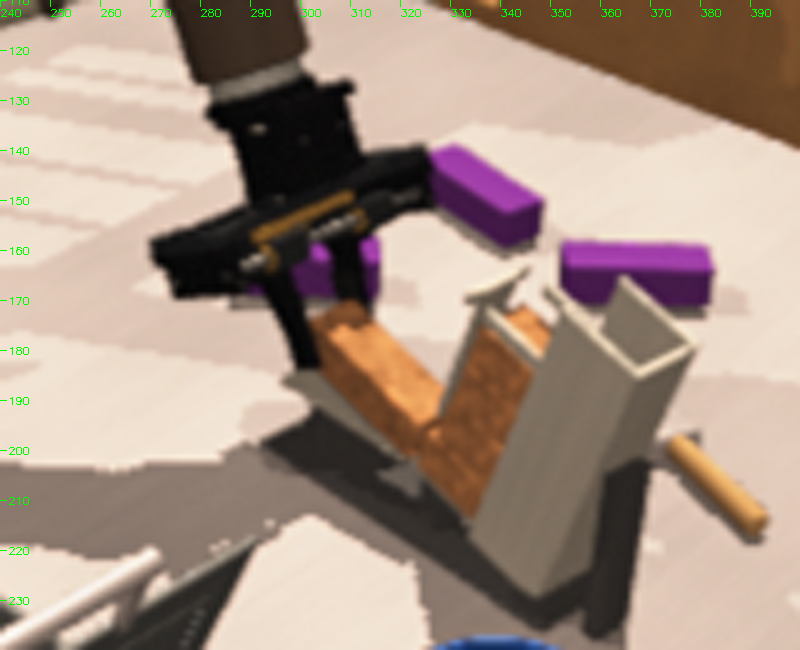

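View pics/w21.png

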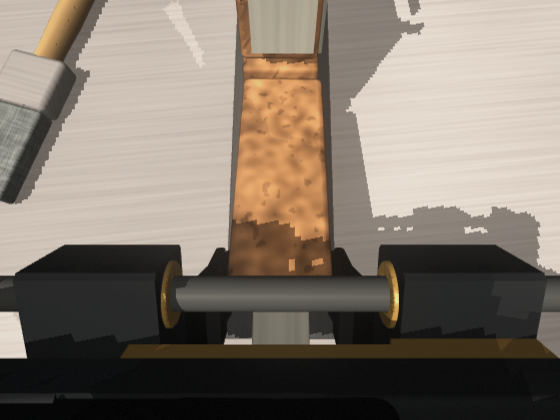

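Run:
```python
from bench import ctrl
from h import *
o=ctrl.observe();p=o['position']+RC.apply([-.010,0,.012])
ctrl.line_to(p,rotation=tq(70),v=.06);o=st(ctrl,'rot');print(o['qpos'].round(2))
for zt in (.066,.070):
    print(zt,ctrl.solve_ik([p[0],p[1],zt],tq(70)))
z=p[2]
while z>.080:
    z-=.003;ctrl.line_to([p[0],p[1],z],v=.05);o=ctrl.observe()
    if o['ft_force'][2]>3: break
st(ctrl,'touch')
s=ctrl.camera('scene');crop(s,240,110,400,240,5,'s22.png')
```

```text
rot t71.2 p [0.4782 0.2581 0.1014] F [ 0.1  0.5 -1.6] w 0.458
[ 0.83  0.29 -0.84  0.91 -0.36 -0.21]
0.066 [ 0.68963905  0.33941209 -0.92562211  1.35318368 -0.25206007 -0.53676662]
0.07 [ 0.71055413  0.33350627 -0.91832712  1.29058786 -0.26154338 -0.49262779]
touch t71.7 p [0.4788 0.2584 0.0963] F [-1.7  0.5  4.5] w 0.455
```

View pics/s22.png

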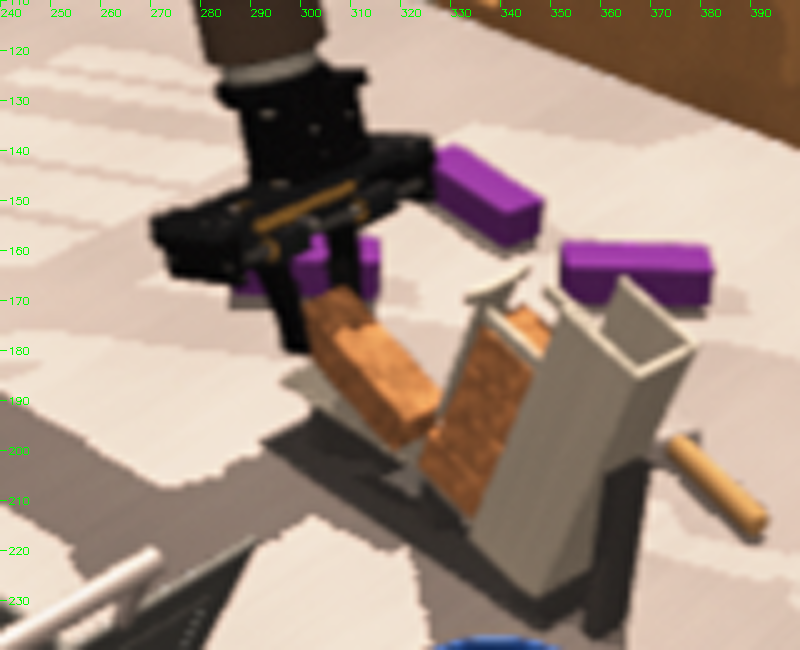

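Run:
```python
from bench import ctrl
from h import *
ctrl.set_gripper(0,8); p=ctrl.observe()['position'];st(ctrl)
r=.098;th0=np.radians(23)
for th in np.radians([18,13,9,5,2,0]):
    t=p+RC.apply([-r*(np.cos(th)-np.cos(th0)),0,-r*(np.sin(th0)-np.sin(th))])
    try: ctrl.line_to(t,v=.05)
    except ctrl.MotionError as e: print(e,t);break
    o=st(ctrl,np.degrees(th).round())
    if np.linalg.norm(o['ft_force'])>20: print('stop');break
s=ctrl.camera('scene');crop(s,240,110,400,240,5,'s23.png')
```

```text
t72.0 p [0.478  0.2581 0.0951] F [0.1 0.5 0.6] w 0.462
18.0 t72.3 p [0.4747 0.2576 0.0863] F [ 0.1  1.1 -2. ] w 0.462
13.0 t72.7 p [0.4728 0.2582 0.0787] F [ 0.4 -0.5 -1. ] w 0.458
9.0 t72.9 p [0.4717 0.2584 0.0722] F [-0.1 -0.7 -1.4] w 0.458
5.0 t73.2 p [0.471  0.2585 0.0655] F [ 1.3 -0.3 -2. ] w 0.461
2.0 t73.5 p [0.471  0.259  0.0608] F [ 1.5  0.5 -0.4] w 0.460
0.0 t73.7 p [0.4714 0.2591 0.0581] F [ 0.1 -1.2  4.2] w 0.456
```

View pics/s23.png

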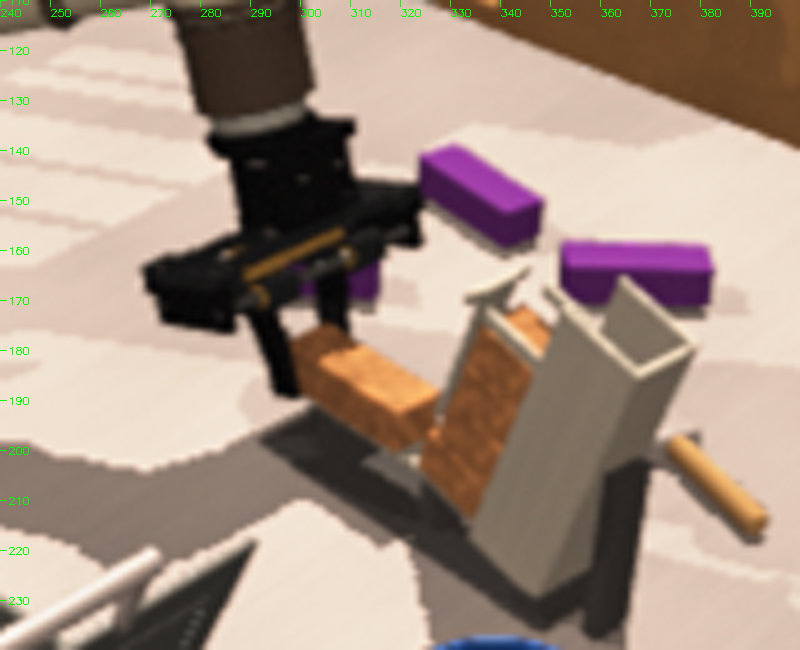

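Run:
```python
from bench import ctrl
from h import *
ctrl.set_gripper(.62,8);o=st(ctrl,'open')
ctrl.line_to(o['position']-tz(o['eef_rot'])*.09,v=.15)
ctrl.move_to([.45,.262,.22],down(CY));ctrl.hold(.15);wpic(ctrl,'w24');st(ctrl)
```

```text
open t74.4 p [0.4702 0.2589 0.0566] F [-0.   0.9 -0.2] w 0.617
 t76.5 p [0.449  0.2611 0.2187] F [-0.5 -1.  -0.7] w 0.622
```

View pics/w24.png

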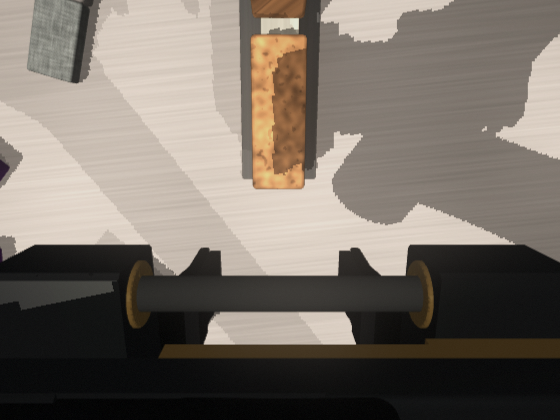

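Run:
```python
from bench import ctrl
from h import *
W=ld('w24')
P=np.array([atz(W,p,.079) for p in [(251,35),(306,36),(304.5,188.5),(253,188.5)]]);v=P[0]+P[1]-P[2]-P[3];yaw=np.arctan2(v[1],v[0]);c=P.mean(0);print(c,yaw,np.linalg.norm(v)/2,'crest dist',RC.inv().apply(c-CREST))
ctrl.move_to([c[0],c[1],.14],down(yaw)); ctrl.line_to([c[0],c[1],.065],v=.12);st(ctrl,'down')
ctrl.set_gripper(0,30);st(ctrl,'grip')
ctrl.line_to([c[0],c[1],.25],v=.2);st(ctrl,'lift');wpic(ctrl,'w25')
ctrl.move_to([.48,.0,.28],down(TYAW))
place(ctrl,.036,.020)
ctrl.move_to([.50,-.20,.38],down(0)); ctrl.hold(.15); wpic(ctrl,'w26')
```

```text
[0.51870219 0.25544741 0.079     ] -0.10299155072041687 0.10743047681400328 crest dist [-0.07600704  0.00106079  0.034     ]
down t77.8 p [0.5192 0.2561 0.0663] F [-0.3  0.3 -0.1] w 0.620
grip t78.2 p [0.519  0.2555 0.0657] F [-0.8 -0.6  4. ] w 0.464
lift t79.2 p [0.5179 0.255  0.2483] F [ 0.2 -0.7 -1.7] w 0.456
low t82.8 p [ 0.5567 -0.1828  0.028 ] F [-0.  -0.4 -1.2] w 0.454
placed t83.3 p [ 0.5567 -0.1828  0.0267] F [-0.3  0.2  4.4] w 0.458
up t84.7 p [ 0.5555 -0.1825  0.1588] F [-0.2  1.  -0.9] w 0.602
```

View pics/w26.png

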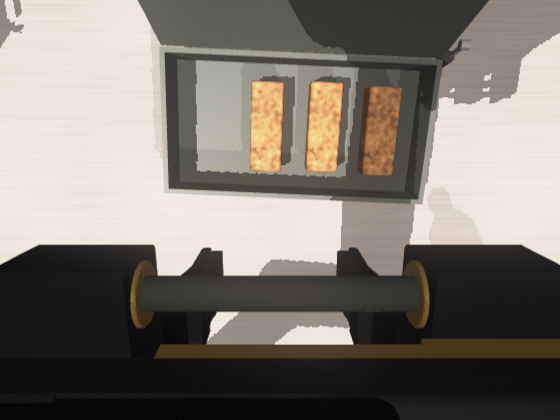

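Three blocks lie flat in the tub, at columns 265, 324 and 380. Before the second draw I'll check that the stack has slid to its seat.

Run:
```python
from bench import ctrl
from h import *
s=ctrl.camera('scene');crop(s,270,140,400,250,6,'s27.png')
S=ctrl.camera_info('scene')
def pt(d,h,y): return cw(-1-(55-d)*.9659+h*.2588, 30+(55-d)*.2588+h*.9659,y)
print(proj(S,[pt(0,0,-20),pt(0,34,-20),pt(0,136,-20),pt(0,136,20)]).round(1))
q=tq(62);p=tiptcp(12,3,62);z=tz(q)
ctrl.set_gripper(.68,50)
ctrl.move_to([.42,.20,.30],tq(80))
ctrl.move_to(p-z*.10,q);ctrl.hold(.2);st(ctrl);wpic(ctrl,'w27')
```

```text
[[323.7 204.2]
 [326.4 196.9]
 [335.3 173.7]
 [344.5 169.2]]
 t89.1 p [0.5554 0.2512 0.1491] F [ 0.2  0.7 -0.6] w 0.681
```

View pics/s27.png

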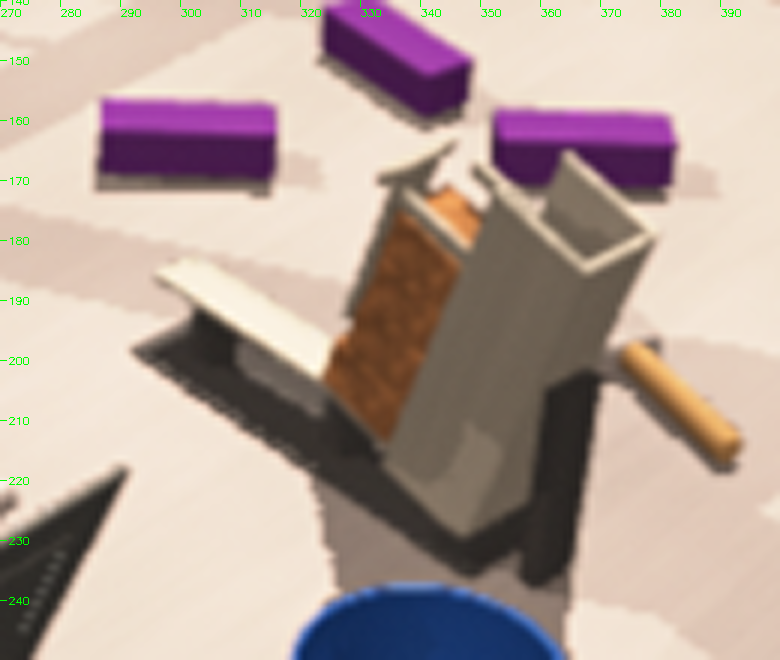

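View pics/w27.png

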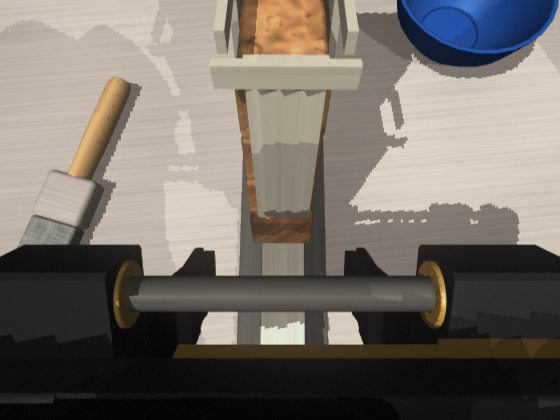

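Run:
```python
from bench import ctrl
from h import *
q=tq(62);p=tiptcp(12,3,62);z=tz(q)
for b in (.05,.02,.01,0):
    ctrl.line_to(p-z*b,v=.08 if b<.05 else .12);o=ctrl.observe()
    if np.linalg.norm(o['ft_force'])>6: print('contact');break
ctrl.line_to(p-U*.003,v=.03);st(ctrl,'in')
ctrl.set_gripper(0,50);st(ctrl,'grip')
p0=ctrl.observe()['position'];np.save('p0.npy',p0)
for d in (.01,.03,.06,.09,.112,.122):
    ctrl.line_to(p0+U*d,v=.06);o=st(ctrl,d);print('along U',(o['ft_force']@U).round(1))
    if np.linalg.norm(o['ft_force'])>30: break
ctrl.hold(.3);wpic(ctrl,'w28');s=ctrl.camera('scene');crop(s,240,110,400,240,5,'s28.png')
```

```text
in t91.0 p [0.6044 0.2457 0.0587] F [ 0.3 -0.4  0.8] w 0.681
grip t91.5 p [0.6043 0.2455 0.0583] F [-0.2 -0.3  0.9] w 0.454
0.01 t91.8 p [0.5941 0.2462 0.061 ] F [-1.1 -0.9  0.9] w 0.457
along U 1.2
0.03 t92.3 p [0.5746 0.2487 0.0663] F [-1.3 -1.2  1.9] w 0.458
along U 1.6
0.06 t92.9 p [0.5456 0.2517 0.0741] F [-4.  -0.2  3.8] w 0.455
along U 4.8
0.09 t93.6 p [0.5168 0.2547 0.0816] F [-3.7 -0.1  2.6] w 0.459
along U 4.2
0.112 t94.1 p [0.4961 0.2568 0.0872] F [ 0.5 -0.4 -1.4] w 0.458
along U -0.8
0.122 t94.4 p [0.4867 0.2577 0.09  ] F [-0.6  0.1 -1.5] w 0.454
along U 0.2
```

View pics/s28.png

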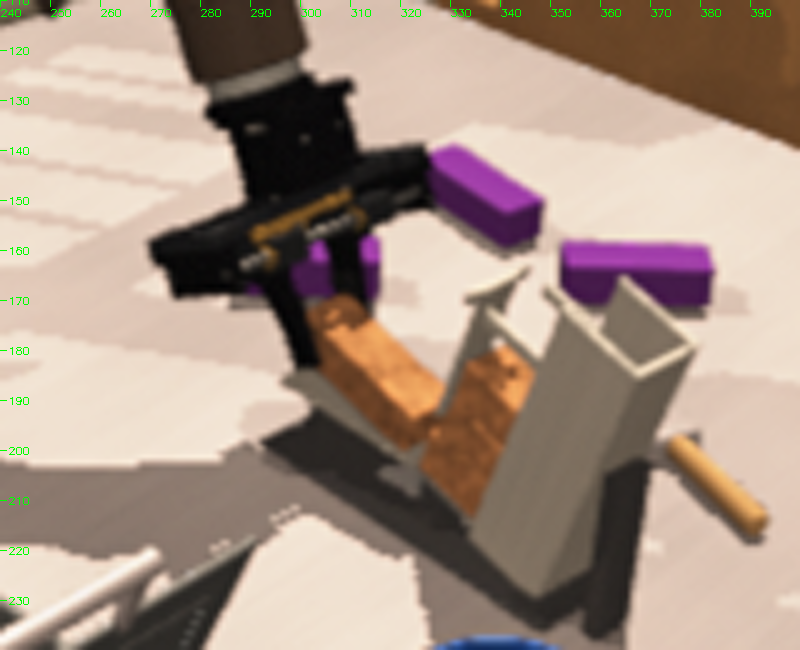

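View pics/w28.png

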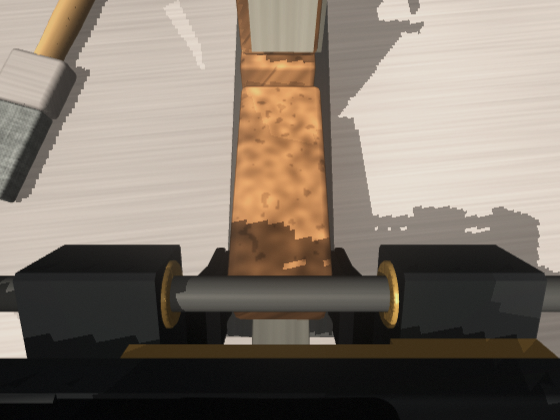

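Second block drawn, with three left in the chute. Laying it on the apron the same way.

Run:
```python
from bench import ctrl
from h import *
o=ctrl.observe();p=o['position']+RC.apply([-.005,0,.012])
ctrl.line_to(p,rotation=tq(70),v=.06)
z=p[2]
while z>.080:
    z-=.003;ctrl.line_to([p[0],p[1],z],v=.05);o=ctrl.observe()
    if o['ft_force'][2]>3: break
st(ctrl,'touch')
ctrl.set_gripper(0,8); p=ctrl.observe()['position']
r=.098;zt=.058;th0=np.arcsin(np.clip((p[2]-zt)/r,0,.5));print(np.degrees(th0))
for th in th0*np.array([.78,.57,.39,.22,.09,0]):
    t=p+RC.apply([-r*(np.cos(th)-np.cos(th0)),0,-r*(np.sin(th0)-np.sin(th))])
    ctrl.line_to(t,v=.05);o=st(ctrl,np.degrees(th).round())
    if o['ft_force'][2]>10: print('stop');break
o=ctrl.observe();ctrl.set_gripper(.62,8)
ctrl.line_to(o['position']-tz(o['eef_rot'])*.09,v=.15)
ctrl.move_to([.45,.262,.22],down(CY));ctrl.hold(.15);wpic(ctrl,'w29');st(ctrl)
s=ctrl.camera('scene');crop(s,270,140,400,250,6,'s29.png')
```

```text
touch t96.5 p [0.4829 0.2585 0.0939] F [-0.9 -0.9  3.2] w 0.452
20.74905194568807
16.0 t97.1 p [0.4793 0.2577 0.0846] F [-0.6  0.1 -1.7] w 0.460
12.0 t97.4 p [0.4779 0.2581 0.0778] F [-0.3  0.7 -2. ] w 0.458
8.0 t97.6 p [0.477  0.2584 0.0719] F [-0.4 -0.6 -0.9] w 0.460
5.0 t97.9 p [0.4764 0.2586 0.0659] F [ 0.3 -0.6 -1.8] w 0.458
2.0 t98.2 p [0.4763 0.2589 0.0615] F [-0.3  0.3 -1. ] w 0.462
0.0 t98.4 p [0.4768 0.2589 0.0592] F [-0.1 -0.2  3.8] w 0.461
 t101.1 p [0.449  0.261  0.2187] F [ 0.2  1.3 -0. ] w 0.615
```

View pics/w29.png

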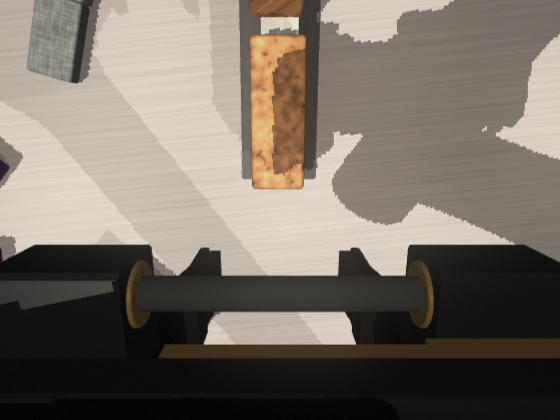

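View pics/s29.png

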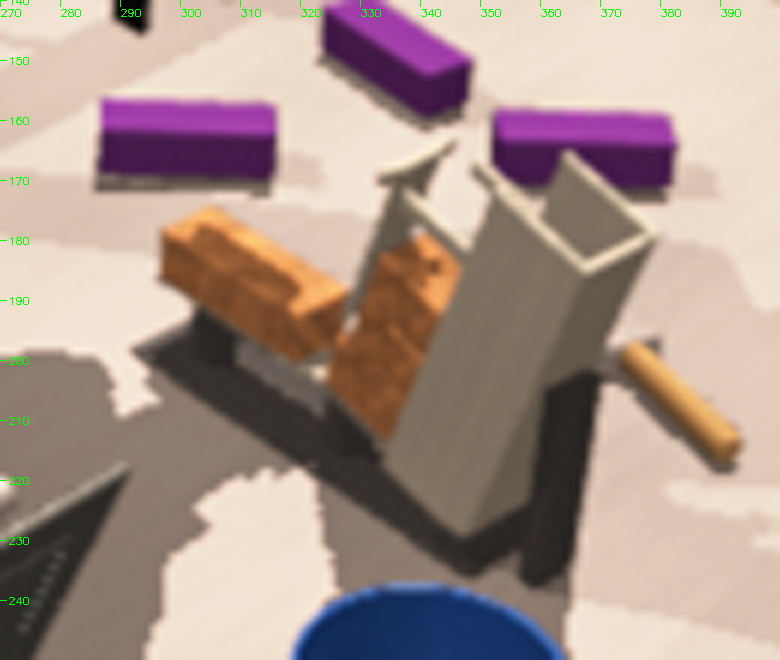

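```bash
sed -i 's/ctrl.set_gripper(.60); ctrl.line_to/ctrl.set_gripper(.56); ctrl.line_to/' h.py
python3 - <<'E'
from bench import ctrl
from h import *
c=np.array([.5187,.2554]);yaw=-.103
ctrl.move_to([c[0],c[1],.14],down(yaw)); ctrl.line_to([c[0],c[1],.065],v=.12);st(ctrl,'down')
ctrl.set_gripper(0,30);st(ctrl,'grip')
ctrl.line_to([c[0],c[1],.25],v=.2);st(ctrl,'lift')
ctrl.move_to([.48,.05,.28],down(TYAW))
place(ctrl,.105,.020)
ctrl.move_to([.50,-.20,.38],down(0)); ctrl.hold(.15); wpic(ctrl,'w30')
s=ctrl.camera('scene');cv2.imwrite('pics/s30.png',s)
E
```

```text
down t102.4 p [0.5192 0.2561 0.0663] F [-0.1  0.5  1.5] w 0.620
grip t102.8 p [0.5189 0.2555 0.0657] F [ 0.3 -0.6  3.9] w 0.458
lift t103.9 p [0.5179 0.2549 0.2482] F [-0.2 -0.1 -1.8] w 0.462
low t107.2 p [ 0.5594 -0.1138  0.028 ] F [-0.1  1.2 -0.7] w 0.456
placed t107.7 p [ 0.5595 -0.1138  0.0267] F [-1.3  1.   3.8] w 0.459
up t109.1 p [ 0.5582 -0.1137  0.1589] F [-0.2  0.   0.2] w 0.560
```

View pics/w30.png

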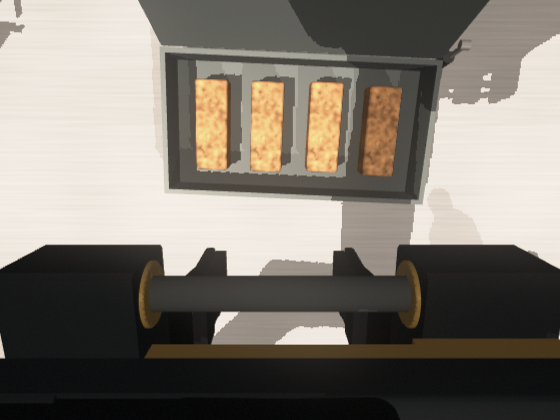

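View pics/s30.png

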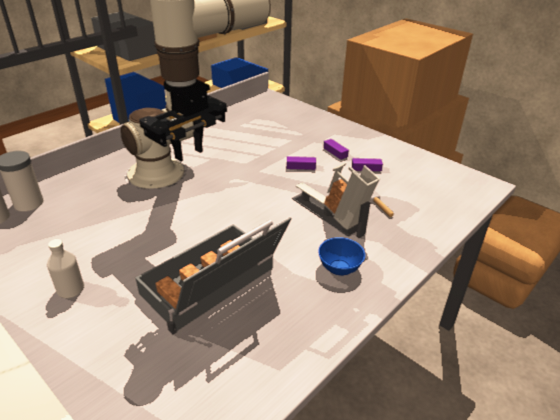

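Run:
```python
from bench import ctrl
from h import *
s=ctrl.camera('scene');crop(s,200,205,300,285,7,'s31.png');t=ctrl.camera('top');crop(t,295,150,405,240,7,'t31.png')
```

```text
(no output)
```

View pics/s31.png

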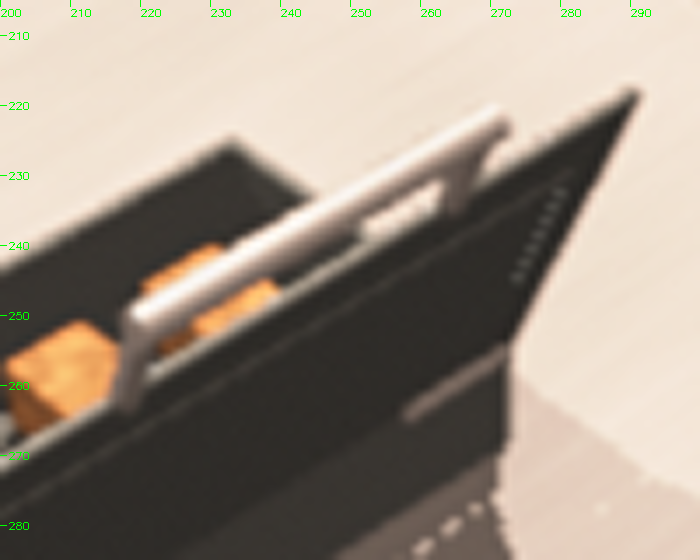

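View pics/t31.png

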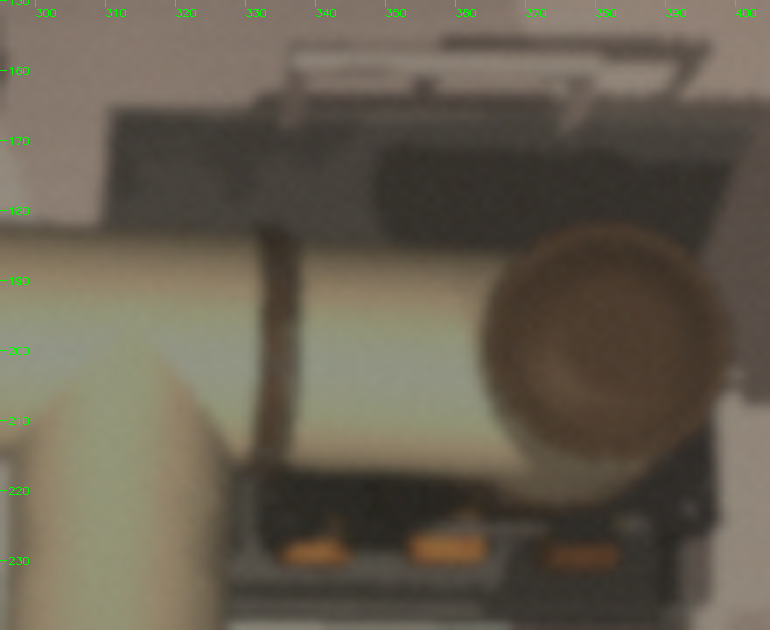

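Run:
```python
from bench import ctrl
from h import *
S=ctrl.camera_info('scene');T=ctrl.camera_info('top')
b=tri([(T,(335.5,158.7)),(S,(270.5,222.3))]);a=tri([(T,(377.5,160)),(S,(219.5,250.5))]);print(a,b,(a[0]+b[0])/2,np.linalg.norm(a[0]-b[0]))
# with W6 for +y? w6 shows +-y end
W=ld('w6');print(tri([(W,(262.5,107)),(S,(219.5,250.5))]),tri([(W,(262.5,107)),(S,(219.5,250.5)),(T,(377.5,160))]))
```

```text
(array([ 0.71473147, -0.2946538 ,  0.25293632]), [np.float64(0.5278590594427207), np.float64(0.8466545321237984)]) (array([ 0.72425448, -0.15050208,  0.25368284]), [np.float64(0.06406515167026473), np.float64(0.09517141781639771)]) [ 0.71949297 -0.22257794  0.25330958] 0.14446786545434265
(array([ 0.71817223, -0.29977427,  0.25810375]), [np.float64(0.20123977639590834), np.float64(0.051112078811695265)]) (array([ 0.71643529, -0.29684541,  0.25399608]), [np.float64(6.781799065580986), np.float64(0.7043990985350052), np.float64(1.1419966007568405)])
```

Run:
```python
from bench import ctrl
from h import *
A=down(-np.pi/2-.045)
ctrl.set_gripper(.42,22)
ctrl.move_to([.66,-.224,.36],A)
ctrl.move_to([.7195,-.2245,.34],A);ctrl.hold(.2);st(ctrl);wpic(ctrl,'w32')
```

```text
t112.9 p [ 0.7189 -0.2248  0.3422] F [0.4 0.2 0.2] w 0.418
```

View pics/w32.png

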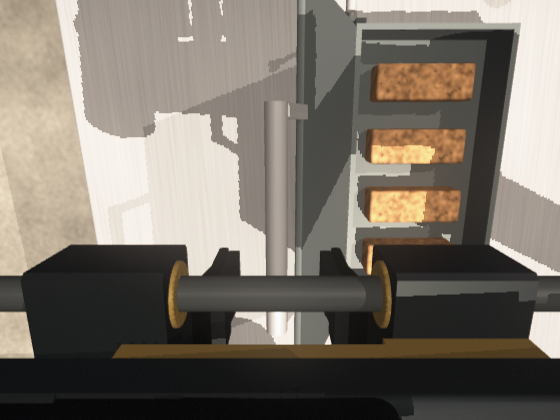

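Run:
```python
from bench import ctrl
from h import *
ctrl.line_to([.7215,-.2245,.27],v=.12)
ctrl.line_to([.7215,-.2245,.254],v=.05);st(ctrl,'down')
ctrl.set_gripper(0,22);o=st(ctrl,'grip')
C=np.array([.640,-.2215,.061]);y=-.045;r=.212
def bar(th): return C+r*np.array([-np.cos(th)*np.cos(y),-np.cos(th)*np.sin(y),np.sin(th)])
th0=1.945;off=o['position']-bar(th0);np.save('off.npy',off);print('off',off.round(4))
for th in (1.9,1.85,1.75,1.65,1.55,1.45):
    ctrl.line_to(bar(th)+off,v=.07);o=ctrl.observe()
    ra=np.array([-np.cos(th),0,np.sin(th)]);tn=np.array([np.sin(th),0,np.cos(th)])
    st(ctrl,'%.2f rad %.1f tan %.1f'%(th,ra@o['ft_force'],tn@o['ft_force']))
    if np.linalg.norm(o['ft_force'])>25: print('STOP');break
```

```text
down t114.2 p [ 0.7214 -0.2245  0.2535] F [-0.5  0.9 -0.5] w 0.418
grip t114.7 p [ 0.7214 -0.2245  0.2542] F [-0.7  0.6  0.1] w 0.150
off [ 0.004   0.0005 -0.0042]
1.90 rad 0.7 tan 1.4 t115.0 p [ 0.7126 -0.2241  0.2577] F [ 1.6 -0.3  0.2] w 0.153
1.85 rad 1.5 tan 1.8 t115.3 p [ 0.7026 -0.2237  0.2613] F [2.2 0.2 1. ] w 0.152
1.75 rad 4.7 tan 0.8 t115.8 p [ 0.6821 -0.2226  0.2664] F [1.6 1.4 4.5] w 0.147
1.65 rad 5.5 tan 2.2 t116.2 p [ 0.6611 -0.2217  0.2689] F [2.7 1.2 5.3] w 0.153
1.55 rad 6.6 tan 1.9 t116.7 p [ 0.6398 -0.2208  0.2692] F [1.7 1.7 6.6] w 0.151
1.45 rad 6.8 tan 0.1 t117.1 p [ 0.6185 -0.2198  0.2674] F [-0.7  0.9  6.8] w 0.148
```

Run:
```python
from bench import ctrl
from h import *
off=np.load('off.npy')
C=np.array([.640,-.2215,.061]);y=-.045
def bar(th,r): return C+r*np.array([-np.cos(th)*np.cos(y),-np.cos(th)*np.sin(y),np.sin(th)])
r=.212
for th in np.arange(1.35,.34,-.1):
    ctrl.line_to(bar(th,r)+off,v=.07);o=ctrl.observe()
    ra=np.array([-np.cos(th),0,np.sin(th)]);tn=np.array([np.sin(th),0,np.cos(th)]);fr=ra@o['ft_force']
    st(ctrl,'%.2f r %.4f rad %.1f tan %.1f'%(th,r,fr,tn@o['ft_force']))
    r+=np.clip(fr/12000,-.001,.001)*.5
    if np.linalg.norm(o['ft_force'])>25: print('STOP');break
np.save('r.npy',r)
```

```text
1.35 r 0.2120 rad 5.2 tan -0.8 t117.6 p [ 0.5976 -0.2189  0.2634] F [-1.9  1.4  4.9] w 0.148
1.25 r 0.2122 rad 1.9 tan -1.2 t118.0 p [ 0.577  -0.218   0.2574] F [-1.7  1.4  1.4] w 0.146
1.15 r 0.2123 rad -4.0 tan -1.5 t118.5 p [ 0.5573 -0.2171  0.2496] F [ 0.2  0.1 -4.2] w 0.150
1.05 r 0.2121 rad -6.9 tan -1.0 t118.9 p [ 0.5388 -0.2162  0.2401] F [ 2.6 -2.6 -6.5] w 0.144
0.95 r 0.2118 rad -9.2 tan -1.0 t119.4 p [ 0.5212 -0.2154  0.229 ] F [ 4.5 -1.7 -8. ] w 0.146
0.85 r 0.2115 rad -5.2 tan -1.4 t119.8 p [ 0.5046 -0.2146  0.216 ] F [ 2.4 -0.  -4.8] w 0.143
0.75 r 0.2112 rad -0.2 tan -1.1 t120.3 p [ 0.489  -0.2139  0.2009] F [-0.6  2.2 -1. ] w 0.140
0.65 r 0.2112 rad 2.1 tan -2.1 t120.7 p [ 0.4752 -0.2133  0.1846] F [-2.9  3.1 -0.4] w 0.138
0.55 r 0.2113 rad 4.0 tan -3.3 t121.2 p [ 0.4632 -0.2128  0.1673] F [-5.2  2.3 -0.7] w 0.139
0.45 r 0.2115 rad 5.3 tan -2.0 t121.6 p [ 0.4527 -0.2123  0.1488] F [-5.6  3.3  0.5] w 0.133
0.35 r 0.2117 rad 4.7 tan -2.7 t122.1 p [ 0.4439 -0.2119  0.1292] F [-5.4  2.4 -0.9] w 0.136
```

Run:
```python
from bench import ctrl
from h import *
s=ctrl.camera('scene');crop(s,120,150,280,290,5,'s33.png')
```

```text
(no output)
```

View pics/s33.png

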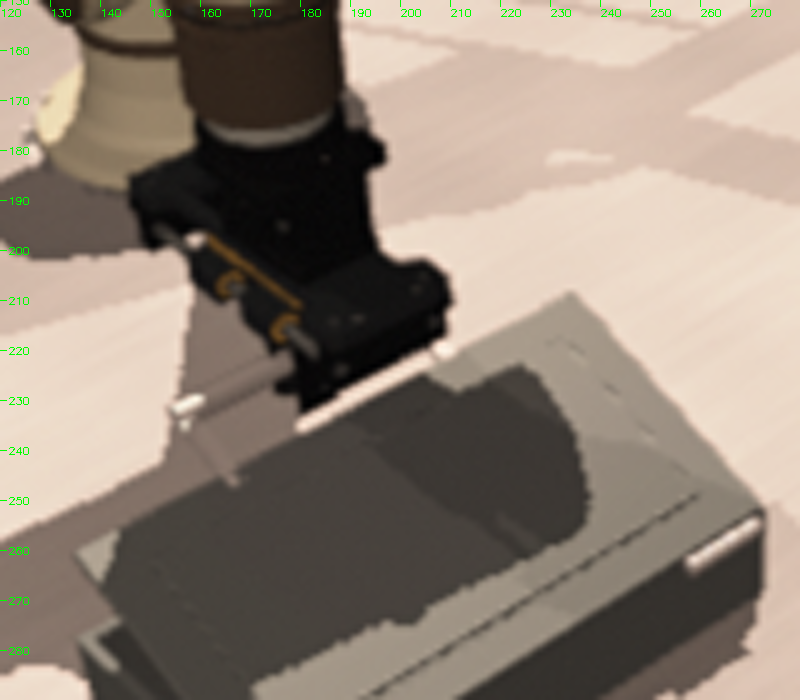

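Run:
```python
from bench import ctrl
from h import *
off=np.load('off.npy');r=float(np.load('r.npy'))
C=np.array([.640,-.2215,.061]);y=-.045
def bar(th,r): return C+r*np.array([-np.cos(th)*np.cos(y),-np.cos(th)*np.sin(y),np.sin(th)])
for th in list(np.arange(.27,.06,-.06))+[.06,.04,.03,.02,.01,0,-.01,-.02,-.03]:
    ctrl.line_to(bar(th,r)+off,v=.05);o=ctrl.observe()
    st(ctrl,'%.3f r %.4f'%(th,r)); fr=-o['ft_force'][0]
    r+=np.clip(fr/12000,-.001,.001)*.5
    if o['ft_force'][2]>8 or np.linalg.norm(o['ft_force'])>25: print('STOP');break
s=ctrl.camera('scene');crop(s,120,150,280,290,5,'s34.png')
```

```text
0.270 r 0.2119 t122.6 p [ 0.4383 -0.2116  0.113 ] F [-7.   2.6 -1.1] w 0.132
0.210 r 0.2122 t123.0 p [ 0.4348 -0.2115  0.1006] F [-7.3  2.3 -1. ] w 0.134
0.150 r 0.2125 t123.4 p [ 0.4321 -0.2114  0.088 ] F [-6.2  1.7 -2. ] w 0.130
0.090 r 0.2128 t123.8 p [ 0.4301 -0.2113  0.0752] F [-6.2  1.6 -2.7] w 0.130
0.060 r 0.2130 t124.1 p [ 0.4294 -0.2113  0.0688] F [-7.1  2.3 -1.3] w 0.128
0.040 r 0.2133 t124.4 p [ 0.4291 -0.2112  0.0647] F [-5.7  2.1 -2.5] w 0.134
0.030 r 0.2135 t124.6 p [ 0.4289 -0.2112  0.0627] F [-6.3  2.3 -2.4] w 0.134
0.020 r 0.2138 t124.9 p [ 0.4288 -0.2112  0.0606] F [-6.8  1.2 -2.6] w 0.138
0.010 r 0.2141 t125.1 p [ 0.4287 -0.2112  0.0585] F [-6.2  2.8 -1.6] w 0.129
0.000 r 0.2144 t125.4 p [ 0.4286 -0.2112  0.0564] F [-4.9  1.7 -2.2] w 0.132
-0.010 r 0.2146 t125.6 p [ 0.4285 -0.2112  0.0543] F [-5.2  1.9 -2.2] w 0.137
-0.020 r 0.2148 t125.9 p [ 0.4285 -0.2112  0.0521] F [-5.9  1.8 -2. ] w 0.135
-0.030 r 0.2150 t126.1 p [ 0.4285 -0.2113  0.0509] F [-6.8  3.4  3.7] w 0.131
```

View pics/s34.png

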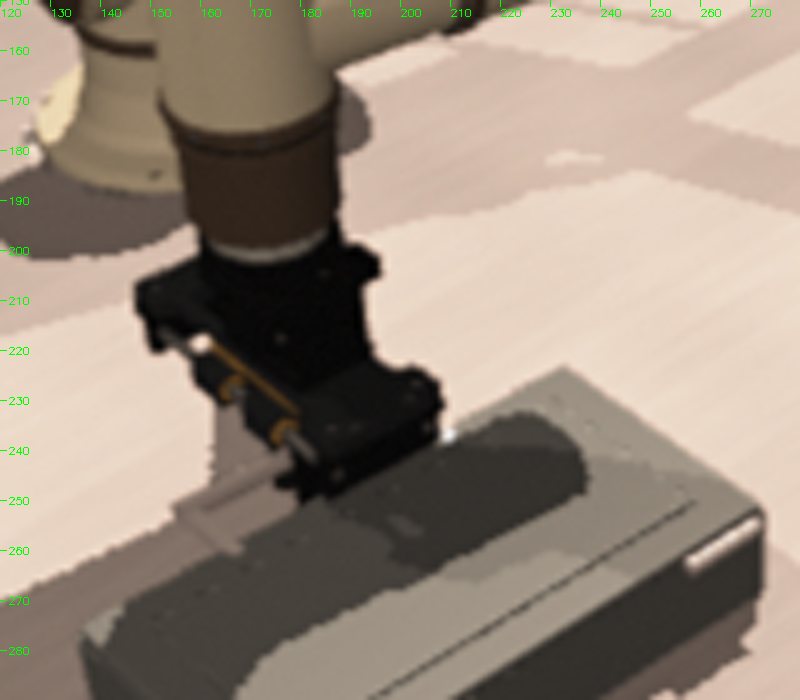

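Run:
```python
from bench import ctrl
from h import *
p=ctrl.observe()['position']
ctrl.line_to(p+[0,0,-.001],v=.02);st(ctrl)
ctrl.line_to(p+[0,0,-.002],v=.02);o=st(ctrl)
ctrl.set_gripper(.2);st(ctrl,'open');ctrl.set_gripper(.40);st(ctrl)
ctrl.line_to(p+[0,0,.12],v=.12)
ctrl.move_to([.38,-.05,.35],down(-.8));ctrl.hold(.2);st(ctrl)
s=ctrl.camera('scene');cv2.imwrite('pics/s35.png',s);crop(s,125,210,285,330,5,'s35c.png');t=ctrl.camera('top');crop(t,130,140,310,290,4,'t35.png');crop(t,295,175,445,295,5,'t35b.png')
```

```text
t126.4 p [ 0.4285 -0.2113  0.0509] F [-5.6  3.6  5.7] w 0.134
 t126.7 p [ 0.4285 -0.2113  0.0508] F [-8.1  5.  12.6] w 0.132
open t127.1 p [ 0.4304 -0.2116  0.0493] F [ 0.3 -0.9  0.2] w 0.198
 t127.7 p [ 0.4285 -0.2113  0.049 ] F [0.5 0.2 0.6] w 0.402
 t130.1 p [ 0.38   -0.0506  0.3487] F [-0.4  0.5 -0.2] w 0.399
```

View pics/s35.png

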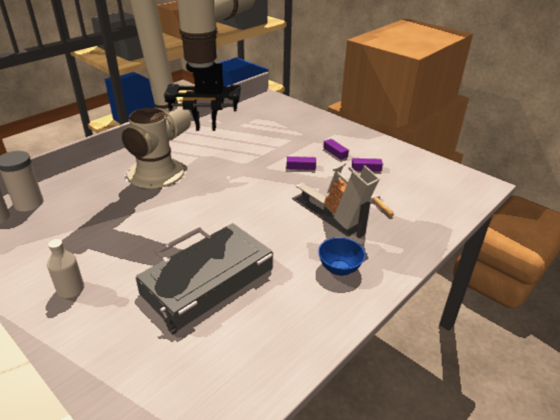

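View pics/s35c.png

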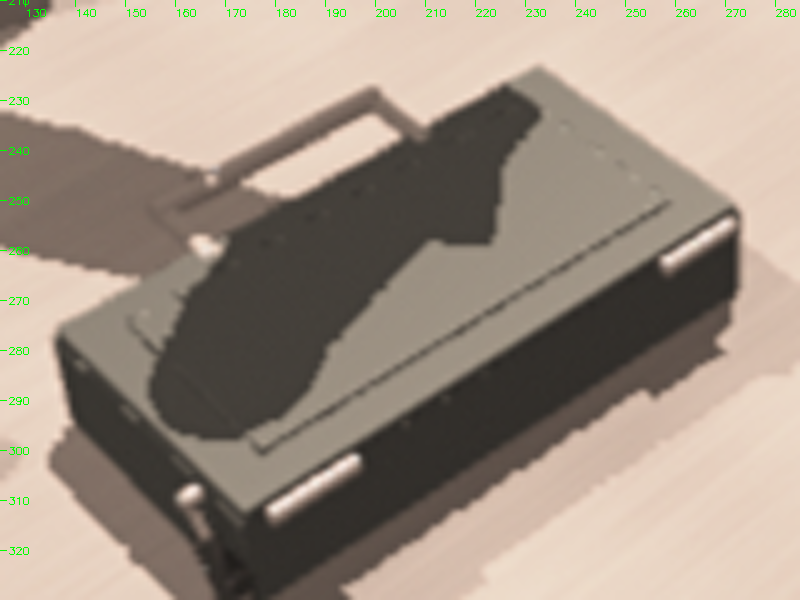

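View pics/t35.png

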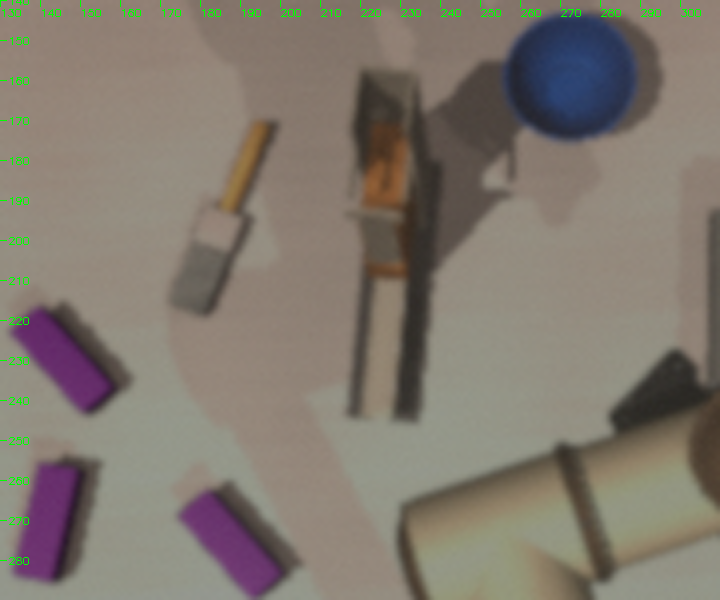

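Run:
```python
from bench import ctrl
from h import *
q=tq(62);p=tiptcp(12,3,62);z=tz(q)
ctrl.move_to([.42,.20,.30],tq(80))
ctrl.move_to(p-z*.10,q);ctrl.hold(.2);st(ctrl);ci,im=wpic(ctrl,'w36')
a=[cv2.resize(cv2.imread(f'pics/{n}.png')[0:250,200:370],None,fx=1.55,fy=2.2) for n in ('w17','w27','w36')]
cv2.imwrite('pics/cmp.png',np.hstack(a))
def pt(d,h,y=0): return cw(-1-(55-d)*.9659+h*.2588, 30+(55-d)*.2588+h*.9659,y)
for d in (0,-5,-10): print(d,proj(ci,[pt(d,0),pt(d,34)]).round(1).tolist())
```

```text
t132.3 p [0.5554 0.2511 0.1492] F [ 0.  -0.1  0.3] w 0.401
0 [[282.8, 234.9], [283.1, 211.3]]
-5 [[282.8, 241.2], [283.1, 218.2]]
-10 [[282.9, 247.7], [283.2, 225.3]]
```

View pics/cmp.png

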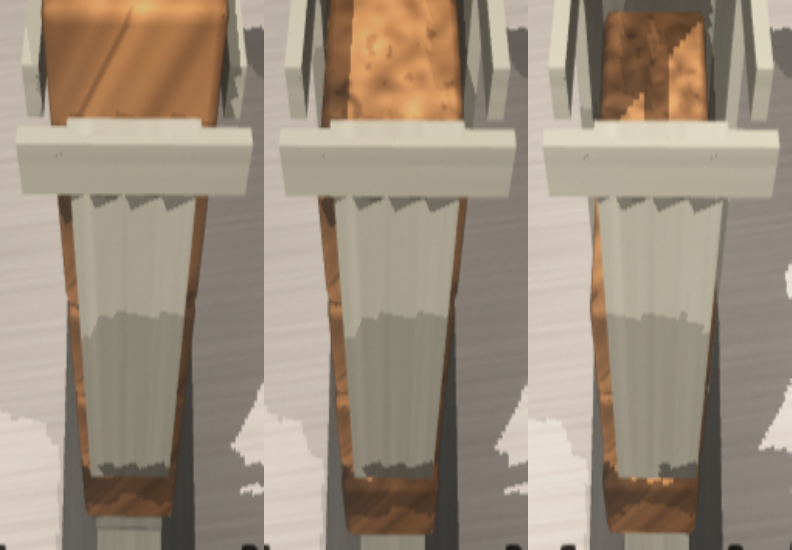

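Run:
```python
from bench import ctrl
from h import *
ctrl.move_to([.40,.10,.36],down(0));ctrl.hold(.5);st(ctrl)
s=ctrl.camera('scene');crop(s,125,130,395,330,2,'s37.png')
ctrl.sign_off()
```

```text
t134.1 p [0.4001 0.1    0.3598] F [-0.6 -1.1 -0.4] w 0.399
the job is handed in; nothing more can be done
```

View pics/s37.png

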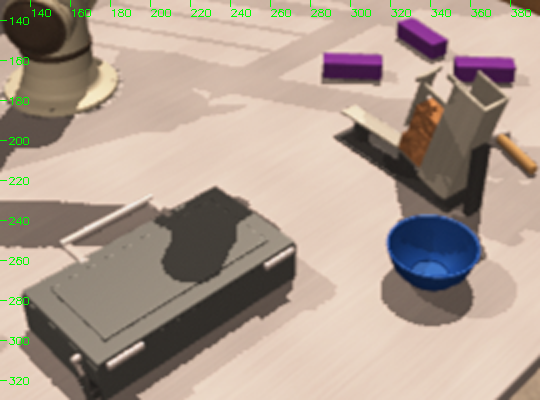

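The job is handed in at 134 s, and the last pictures show every part of it done. I opened the lid and it stayed back by itself. I then loaded the two brown strays and two blocks drawn from the chute, and brought the lid down slowly, held until it met the rim.

**Last checks**
- **Tub:** the last view inside, before closing, showed all four blocks lying flat side by side.
- **Lid:** contact was felt on the rim, and its corners are at the same pixels as at the start.
- **Surroundings:** the bowl, the spray bottle, the brush and the purple blocks look unmoved.

**What went wrong or disagreed**
- **Knocked stray:** one stray was knocked about 6 cm aside during the run. I measured it again before gripping it.
- **Tilted stray:** the other came to rest propped on the tub's near wall at first. It had probably clipped the chute while being carried. I gripped it again and laid it flat, and the chute showed no change.
- **Gripper tilt:** the arm could not reach the suggested 45° tilt at the chute, so I pinched the blocks at about 62° from the horizontal. The pulls measured about 5 N.
- **Chute seat:** three blocks remain in the chute. The lowest sits about 5 mm forward of its seat, as the second block also did after the first draw. I left it there.

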